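# Make up a copper test pack on a two-pin clamping fixture

## Robot

A 6-joint arm with a two-finger parallel gripper is mounted at the origin on the work surface. World frame = base frame: x ahead of the robot, y to its left, z up, the work surface at z = 0. Lengths are in m, angles in rad, forces in N, time in s.
With the tool pointing down it reaches from about 0.35 to 0.775 m from the base axis. Payload 5.5 kg.
Tool frame: the origin (TCP) lies midway between the tips of the shut fingers; the grasp point (between the pads) lies 19 mm behind it; z points along the fingers, x is the direction in which the jaws open and shut, and the axes are right-handed (so a half turn about z gives the same grasp; the last joint's range is limited). The gripper opens to 85 mm and grips with 20 to 120 N. Pads are 22 mm wide; open, the fingers measure 114 mm over their backs; the gripper's body (76 mm by 85 mm) begins 54 mm behind the grasp point. The pads swing forward as they close: fully open they stand 13 mm farther back than shut.
Start: joints at [-1.263, 0.313, 0.046, 1.304, 0, 1.431], TCP at [0.249, -0.518, 0.231] pointing down, gripper open.
Joint ranges: [-2.76, 2.76], [-0.86, 1.69], [-1.03, 1.26], [-2.2, 2.34], [-1.47, 1.5], [-3.14, 3.14]. Speed limits (rad/s): [2.57, 2.57, 3.14, 3.14, 3.14, 3.14].

## Interface

Orientations are given as a unit quaternion [w, x, y, z].
In Python, from workcell import env gives the robot as it stands. The module is installed in compiled form; this text tells all that it offers.
- The arm moves only by the tool apply_moves, never from a script. Its argument "moves" is a list of rows, each a list of 3 entries, a list of its own where there are three numbers: the shift along the tool's x, y, z in cm, then the turn about the tool's z in degrees, then the opening, from 0 (shut) to 1 (fully open). In form: [[[x, y, z], yaw, gripper], ...]. A call has exactly 10 rows; each row is the pose to reach, as a shift and turn from the pose commanded when the call began, along the tool's axes at that moment; what a row does not reach only later rows make up. A row lasts 1/8 s, in which the tool goes at most 62.5 mm and 10.7 degrees, less where a joint would pass 70% of its speed; a pose out of reach is approached as far as the arm can. A call with a gripper value outside its range is refused whole. The fingers move at their own pace and stop on an object; "squeeze" is the grip in N (left out, the last holds). Time passes only in rows, so rows that repeat a pose let the fingers close, or fill a call up. It gives the time, the measured TCP pose, the force and the opening at its end, in the units of the state.
- env.get_state(): the state, without advancing time (a new reading comes with each control period).
- env.read_camera(name): name is "side" or "top" or "wrist"; returns a dict with "pixels" (384x512x3 uint8, red, green, blue), "fov_y" (degrees; the focal length in pixels is half the picture's height over the tangent of half this angle, whatever the lens; pixels are square), "cx", "cy" (the principal point, pixels), "world_from_camera" (4x4, takes a point from camera to world coordinates); the wrist camera has in their place "hand_eye" (4x4, takes a point from camera to tool coordinates, whose origin is the TCP and whose axes are the tool frame's). Camera axes: x right, y down, z forward; pixel columns grow to the right and rows downward; lengths in m; the calibration is good to about 2 mm. A picture is of the moment at which its call begins: read the wrist's pose just before it. There is no depth.
- env.hand_in(): hands the job in, once; it reports no verdict.
The state is a dict: "clock": time; "joint_pos": joint angles; "qvel": joint speeds; "tau": joint torques, N m; "tcp_pos": TCP position; "orientation": TCP orientation; "wrist_force": force on the tool from outside, world axes, zero at the start; "ft_torque": the same for the moment, N m; "finger_gap": finger opening in m.
Only numpy, scipy, OpenCV 4.12 (cv2) and the standard library are available. Lean on these libraries where they do the work, as an engineer would, in place of code of your own. Each camera call takes 0.05 s, during which the arm holds its last target.

## Task

Make up the test pack on the two-pin clamping fixture: thread the copper coupon over both pins and lower it flat onto the bed, then thread the thick dark steel cover plate over the same pins so that it lies flat on the coupon; lower each plate down the pins rather than letting it drop. Then press the red handle of the toggle clamp all the way down, so that the clamp's foot holds the pack, and let go. Leave the short aluminium plate and the other things on the desk where they are.

Things in the scene. Friction and masses are not known exactly. Their poses are not given: they have to be found in the camera images.
- fixture: Clamping fixture fixed to the desk; place and yaw vary. Aluminium base 110 x 290 x 12 mm. Origin on the desk under the bed's centre; y runs along the pins towards the toggle clamp at the +y end, z up. The clamp's 60 mm wide block begins 107 mm along +y; all clamp parts stay within 30 mm of the line of the pins.
- bed (a point): Centre of the bed, half-way between the pins, axes as the fixture's. The bed is the flat top of a dark steel jaw, 40 mm above the desk, 46 mm wide (x) and 140 mm long (y): a 50 mm plate overhangs it by 2 mm at each side, and the base plate lies 28 mm lower.
- pin_near_clamp (a point): Top of the steel guide pin next to the clamp, 50 mm along +y from the bed's centre and 80 mm above the desk. The pin is upright, 10 mm in diameter, 40 mm tall above the bed, its last 8 mm tapered to a blunt 3.6 mm nose.
- pin_far (a point): Top of the other guide pin, alike, 50 mm along -y from the bed's centre. The pins stand 100 mm apart.
- coupon_mid (a point): Copper coupon: flat copper-coloured plate 140 mm long (its y axis), 50 mm wide (x) and 6 mm thick, about 0.35 kg, with two 12.5 mm through holes on its long centre line, 50 mm either side of the middle. Alike end for end and upside down. Lies flat on the desk at first, long axis roughly along world y. Centre, half-way up.
- cover_mid (a point): Cover plate: dark steel, 140 mm long (its y axis), 50 mm wide (x) and 12 mm thick, about 0.6 kg, with the same two 12.5 mm holes, 50 mm either side of the middle. Alike end for end. Lies flat on the desk at first. Centre, half-way up.
- clamp_handle (a joint): Toggle clamp: angle between handle and arm. 0 fully closed; open at the start, about 2.5 to 2.65 rad. Open, the 135 mm arm stands upright on its pivot, 125 mm along +y from the bed and 84 mm up; closed, it lies level over the pack and its sprung foot presses the cover's middle with about 5 N. Handle and arm are linked; friction keeps them where left. Closing takes under 20 N.
- handle_grip (a point): Middle of the clamp handle's red grip: round bar 17 mm thick, 95 mm long; y axis towards its free end. Open, it slopes up and away from the bed at 55 to 60 degrees, this point 204 mm and its end 245 mm above the desk. Pressed straight down on its upper side about 195 mm along +y from the bed's centre (not on its very end), it swings away and down; closed, this point lies 234 mm along +y and 106 mm up.
- clamp_foot: The round black rubber foot, 19 mm in diameter, on the sprung spindle at the end of the clamp arm; up in the air while the clamp is open.
- coupon: The copper coupon again, as a solid; origin at the centre of its underside.
- cover: The cover plate again, as a solid; origin at the centre of its underside.
- spare_mid (a point): A short bare aluminium plate of another clamp size, to be left alone: 110 x 50 x 12 mm, with two holes only 70 mm apart. It lies on the desk among the plates. Centre, half-way up.
- tub_mid (a point): Clear plastic tub, 80 mm across and 70 mm high; left alone. Centre.
- mount_a_mid (a point): Black round resin mount, 35 mm across and 22 mm high; left alone. Centre.
- mount_b_mid (a point): Green round resin mount, 35 mm across and 22 mm high; left alone. Centre.
- ref_block_mid (a point): Round polished steel hardness block, 64 mm across and 15 mm high; left alone. Centre.
- caliper_mid (a point): Digital caliper, 230 mm long, lying flat; left alone. Centre.
Not all that is in view belongs to the job. What is meant by the cover is not green, and is the smaller of those in its own colour.

How it is judged:
By the outcome, as a careful person would: the job done as asked, in the order asked, and still so for the second after the job is handed in, with the robot touching nothing.
It also fails if it takes over 72 s, if anything falls off the work surface, if the arm or the gripper's body presses on something with over 40 N, if the wrist force passes 120 N, or if a joint passes its speed limit or range.

## Working session

There is one attempt and no reset: what is moved stays moved. The work goes in short steps, Python scripts to look and compute and a tool call to move; the robot and the scene stay as the last step left them, time stands still between calls to the robot, and variables do not carry over. Pictures are saved under pics/ and viewed, and the job is handed in when it is done.

Besides the shell and the picture viewer there is one more tool, called after "Call:" as a command line: name --argument value ..., lists and objects as JSON in quotes. apply_moves: Moves the arm, as the interface text tells. Its arguments: {"type":"object","properties":{"moves":{"type":"array","items":{"type":"array"}},"squeeze":{"type":"number"}},"required":["moves"]}

```bash
mkdir -p pics; cat > h.py <<'E'
import numpy as np, cv2
from workcell import env
from scipy.spatial.transform import Rotation as R
def st():
    return env.get_state()
def K(c):
    f=(384/2)/np.tan(np.radians(c['fov_y'])/2); return f
def T_tool(s):
    T=np.eye(4); q=s['orientation']; T[:3,:3]=R.from_quat([q[1],q[2],q[3],q[0]]).as_matrix(); T[:3,3]=s['tcp_pos']; return T
def grab(name,fn):
    s=env.get_state(); c=env.read_camera(name)
    c=dict(c)
    c['T']=c['world_from_camera'] if name!='wrist' else T_tool(s)@np.array(c['hand_eye'])
    c['T']=np.array(c['T'])
    cv2.imwrite(f'pics/{fn}.png',c['pixels'][:,:,::-1])
    np.savez(f'pics/{fn}.npz',T=c['T'],f=K(c),cx=c['cx'],cy=c['cy'],px=c['pixels'])
    return s
def ld(fn): return np.load(f'pics/{fn}.npz')
def ray(c,u,v,z):
    d=c['T'][:3,:3]@np.array([(u-c['cx'])/c['f'],(v-c['cy'])/c['f'],1.]); o=c['T'][:3,3]
    return o+d*(z-o[2])/d[2]
def proj(c,p):
    q=np.linalg.inv(c['T'])@np.append(p,1.); return q[:2]/q[2]*c['f']+[c['cx'],c['cy']]
def crop(fn,u0,v0,u1,v1,k,out):
    im=ld(fn)['px'][v0:v1,u0:u1,::-1]; cv2.imwrite(f'pics/{out}.png',cv2.resize(im,None,fx=k,fy=k,interpolation=cv2.INTER_CUBIC))
E
python3 - <<'E'
from h import *
for n in ['side','top','wrist']: s=grab(n,n+'0'); c=ld(n+'0'); print(n,c['T'].round(3).tolist(),c['f'],c['cx'],c['cy'])
print(s)
E
```

```text
side [[-0.989, -0.088, 0.118, 0.338], [-0.147, 0.639, -0.755, 0.946], [-0.009, -0.765, -0.644, 0.968], [0.0, 0.0, 0.0, 1.0]] 398.9904799905328 254.38259227186361 198.64833972910952
top [[-0.004, -0.984, 0.177, 0.227], [-1.0, 0.005, 0.004, -0.083], [-0.005, -0.177, -0.984, 1.476], [0.0, 0.0, 0.0, 1.0]] 377.02590144975505 258.5338362342001 189.48127389888685
wrist [[0.434, -0.86, -0.268, 0.317], [-0.901, -0.414, -0.127, -0.485], [-0.002, 0.297, -0.955, 0.374], [0.0, 0.0, 0.0, 1.0]] 309.7882744387296 259.3903311612429 195.70440384265763
{'clock': 0.1, 'joint_pos': array([-1.26260273e+00,  3.13919895e-01,  4.50791524e-02,  1.30363022e+00,
        2.93618840e-05,  1.43118276e+00]), 'qvel': array([-0.00043646, -0.00179956,  0.0019615 ,  0.00110387,  0.00063282,
       -0.00200788]), 'tau': array([ 2.84008347e-03, -4.81724918e+01,  2.99245298e+01,  1.27631912e-02,
       -1.50438423e-04,  1.69803712e-06]), 'tcp_pos': array([ 0.24881647, -0.51785225,  0.23049565]), 'orientation': array([-5.51343622e-04,  8.46459963e-01, -5.32451717e-01, -6.30349132e-04]), 'wrist_force': array([ 0.1781624 ,  0.16320013, -0.01652542]), 'ft_torque': array([0.03915389, 0.00463915, 0.03312096]), 'finger_gap': 0.08514294690338582}
```

View pics/top0.png

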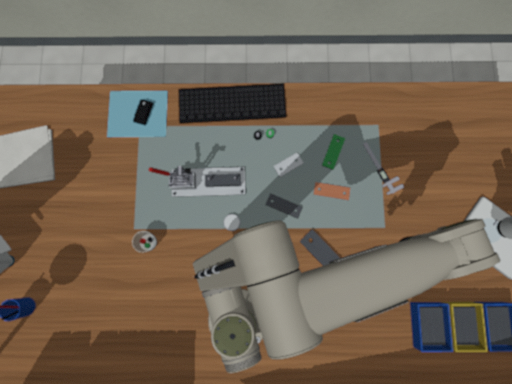

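View pics/side0.png

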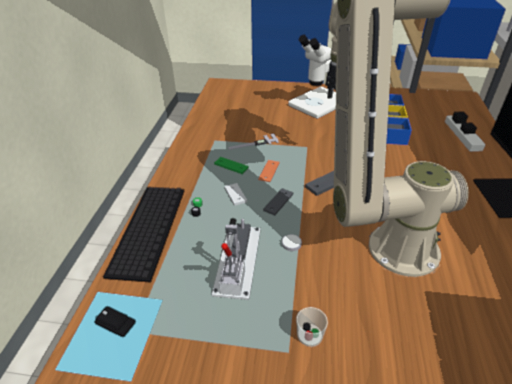

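View pics/wrist0.png

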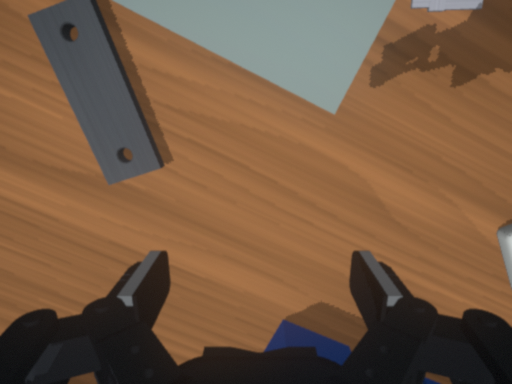

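```bash
python3 - <<'E'
from h import *
crop('top0',260,120,410,270,5,'t0a'); crop('top0',140,120,290,250,5,'t0b')
crop('side0',150,140,350,310,4,'s0a')
E
```

```text
(no output)
```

View pics/t0a.png

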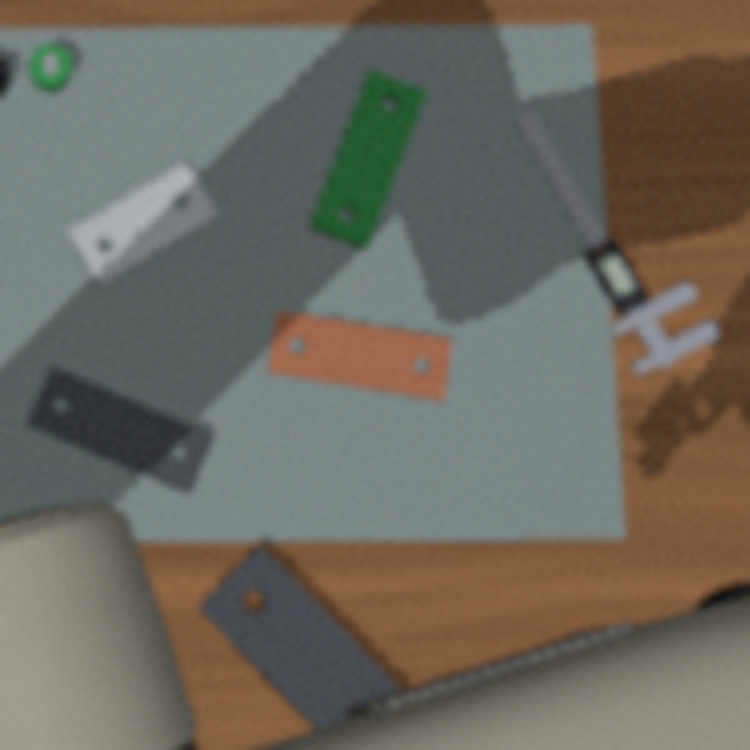

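View pics/t0b.png

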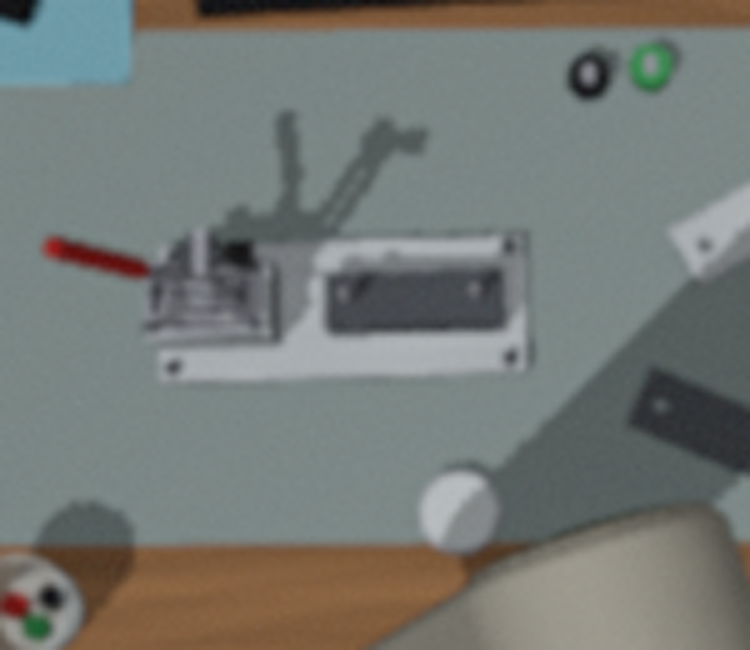

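View pics/s0a.png

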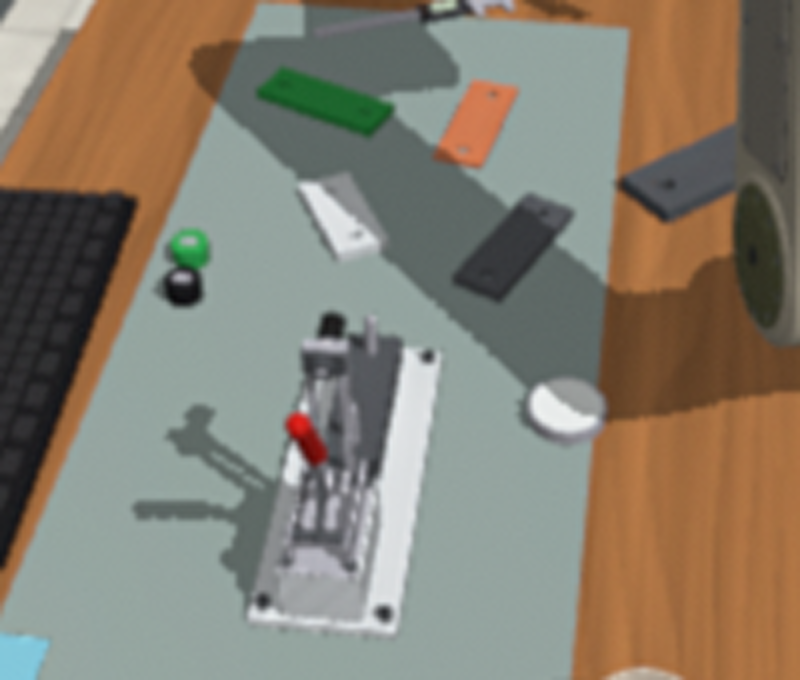

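```bash
python3 - <<'E'
from h import *
c=ld('top0')
def P(x,y,z,o=(260,120)): return ray(c,o[0]+x/5,o[1]+y/5,z)
for n,a,b,z in [('A',(60,405),(180,453),.012),('Aends',(40,398),(202,464),.012),('coupon',(296,346),(421,367),.006)]:
    p,q=P(*a,z),P(*b,z); print(n,p.round(3),q.round(3),np.linalg.norm(p-q).round(4),((p+q)/2).round(4),np.degrees(np.arctan2(*(q-p)[:2][::-1])))
p,q=P(345,292,.08,(140,120)),P(480,288,.08,(140,120));print(p,q,np.linalg.norm(p-q))
# base corners t0b
for a in [(165,240),(525,233),(525,370),(160,380)]: print(P(*a,.012,(140,120)))
# bed corners
for a in [(328,275),(500,268),(505,327),(330,333)]: print('bed',P(*a,.04,(140,120)))
w=ld('wrist0')
p,q=ray(w,71,33,.012),ray(w,125,155,.012);print('B holes',p,q,np.linalg.norm(p-q))
p,q=ray(w,30,15,.012),ray(w,92,-5,.012);print(np.linalg.norm(p-q))
p,q=ray(w,110,183,.012),ray(w,161,166,.012);print('B width',np.linalg.norm(p-q), p,q)
# B corner far from top view
print(P(265,543,.012),P(203,605,.012))
E
```

```text
A [ 0.444 -0.13   0.012] [ 0.406 -0.223  0.012] 0.1008 [ 0.4247 -0.1763  0.012 ] -112.32028178006082
Aends [ 0.449 -0.114  0.012] [ 0.397 -0.24   0.012] 0.1365 [ 0.4232 -0.177   0.012 ] -112.68709972904936
coupon [ 0.491 -0.317  0.006] [ 0.474 -0.415  0.006] 0.0996 [ 0.4824 -0.3662  0.006 ] -100.01230862591778
[0.52129184 0.10999257 0.08      ] [0.52388369 0.00781777 0.08      ] 0.1022076654433813
[0.57871326 0.26392457 0.012     ]
[ 0.58300118 -0.02338653  0.012     ]
[ 0.47218918 -0.02365414  0.012     ]
[0.46555708 0.26376857 0.012     ]
bed [0.54332759 0.12904012 0.04      ]
bed [ 0.54825084 -0.0050863   0.04      ]
bed [ 0.50138535 -0.00918799  0.04      ]
bed [0.49730129 0.12652651 0.04      ]
B holes [ 0.29100138 -0.27725827  0.012     ] [ 0.19209382 -0.36944038  0.012     ] 0.1352044649829119
0.06955319028809409
B width 0.06697180235592254 [ 0.1516483 -0.3639018  0.012    ] [ 0.19807738 -0.41216735  0.012     ]
[ 0.33519119 -0.28719899  0.012     ] [ 0.28780296 -0.23810789  0.012     ]
```

```bash
cat >> h.py <<'E'
def go(target=None,camdir=None,s=None):
    s=s or st(); T=T_tool(s); 
    cd=np.degrees(np.arctan2(-T[1,1],-T[0,1])) # world dir of -tool y
    print('clock',round(float(s['clock']),2),'tcp',np.round(s['tcp_pos'],4),'tooly dir',round(np.degrees(np.arctan2(T[1,1],T[0,1])),2),'tilt',np.round(T[:3,2],4),'gap',round(float(s['finger_gap']),4),'F',np.round(s['wrist_force'],1),'q',np.round(s['joint_pos'],2))
    if target is not None: print('shift cm',np.round(T[:3,:3].T@(np.array(target)-s['tcp_pos'])*100,2))
E
python3 - <<'E'
from h import *
go((.482,-.366,.23)); print(env.read_camera('wrist')['hand_eye'])
E
```

```text
clock 0.15 tcp [ 0.2489 -0.5179  0.2306] tooly dir -154.34 tilt [-4.0e-04  1.3e-03 -1.0e+00] gap 0.0857 F [-0.6  0.5  0. ] q [-1.26  0.31  0.05  1.3   0.    1.43]
shift cm [ -3.6  -27.59   0.07]
[[ 9.99999776e-01  6.50941407e-04  1.52772079e-04 -3.84454663e-05]
 [-6.66920988e-04  9.54742340e-01  2.97433387e-01 -7.58036642e-02]
 [ 4.77537358e-05 -2.97433423e-01  9.54742560e-01 -1.43108979e-01]
 [ 0.00000000e+00  0.00000000e+00  0.00000000e+00  1.00000000e+00]]
```

Call:
apply_moves --moves '[[[-0.4,-2.8,0],-10,0.75],[[-0.7,-5.6,0],-20,0.75],[[-1.1,-8.3,0],-30,0.75],[[-1.4,-11,0],-40,0.75],[[-1.8,-13.8,0],-50,0.75],[[-2.2,-16.6,0],-60,0.75],[[-2.5,-19.3,0],-70,0.75],[[-2.9,-22,0],-80,0.75],[[-3.2,-24.8,0],-90,0.75],[[-3.6,-27.6,0],-100,0.75]]'

```text
clock: 1.45
tcp_pos: [0.4828, -0.3658, 0.231]
orientation: [-0.0, 0.951, 0.309, -0.0]
wrist_force: [0.9, -0.2, -0.7]
finger_gap: 0.0641
```

Call:
apply_moves --moves '[[[0,0,0],-10,0.75],[[0,0,0],-20,0.75],[[0,0,0],-30,0.75],[[0,0,0],-40,0.75],[[0,0,0],-50,0.75],[[0,0,0],-60,0.75],[[0,0,0],-70,0.75],[[0,0,0],-80,0.75],[[0,0,0],-90,0.75],[[0,0,0],-100,0.75]]'

```text
clock: 2.7
tcp_pos: [0.4821, -0.3663, 0.231]
orientation: [-0.0, 0.375, 0.927, 0.0]
wrist_force: [-0.6, -0.3, 0.3]
finger_gap: 0.0642
```

Call:
apply_moves --moves '[[[0,0,0],-10,0.75],[[0,0,0],-20,0.75],[[0,0,0],-30,0.75],[[0,0,0],-34,0.75],[[0,0,0],-34,0.75],[[0,0,0],-34,0.75],[[0,0,0],-34,0.75],[[0,0,0],-34,0.75],[[0,0,0],-34,0.75],[[0,0,0],-34,0.75]]'

```text
clock: 3.95
tcp_pos: [0.4822, -0.3664, 0.2313]
orientation: [0.0, 0.09, 0.996, -0.0]
wrist_force: [0.7, -0.3, 0.1]
finger_gap: 0.0641
```

```bash
python3 - <<'E'
from h import *
go(); grab('wrist','w1')
E
```

```text
clock 3.95 tcp [ 0.4822 -0.3664  0.2313] tooly dir 79.65 tilt [ 0.e+00 -1.e-04 -1.e+00] gap 0.0641 F [ 0.7 -0.3  0.1] q [-0.78  0.37  0.13  1.33 -0.   -2.17]
```

View pics/w1.png

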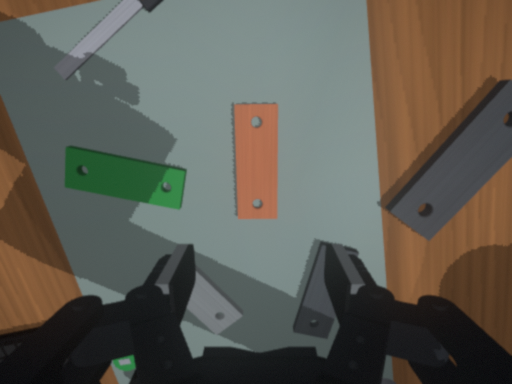

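```bash
python3 - <<'E'
from h import *
crop('w1',215,80,305,230,4,'w1a')
c=ld('w1'); px=c['px'].astype(int)
m=((px[:,:,0]>150)&(px[:,:,2]<100)&(px[:,:,1]<130)).astype(np.uint8); m[:, :215]=0;m[:,305:]=0;m[230:]=0
cs,_=cv2.findContours(m,0,2); cc=max(cs,key=cv2.contourArea); r=cv2.minAreaRect(cc); print(r)
b=cv2.boxPoints(r); W=np.array([ray(c,u,v,.006) for u,v in b]); print(W.round(4),W.mean(0),[np.linalg.norm(W[i]-W[(i+1)%4]).round(4) for i in range(4)])
a,b2=ray(c,257,122,.006),ray(c,257.5,203,.006); print(a,b2,np.linalg.norm(a-b2),(a+b2)/2,np.degrees(np.arctan2(*(b2-a)[:2][::-1])))
E
```

```text
((256.0, 161.0), (114.0, 42.0), 90.0)
[[ 0.4965 -0.4412  0.006 ]
 [ 0.4494 -0.4326  0.006 ]
 [ 0.472  -0.2953  0.006 ]
 [ 0.5246 -0.3049  0.006 ]] [ 0.48560748 -0.36850961  0.006     ] [np.float64(0.0479), np.float64(0.1392), np.float64(0.0535), np.float64(0.1392)]
[ 0.47543685 -0.41704829  0.006     ] [ 0.49276851 -0.31954556  0.006     ] 0.09903115280855532 [ 0.48410268 -0.36829693  0.006     ] 79.92063428600797
```

View pics/w1a.png

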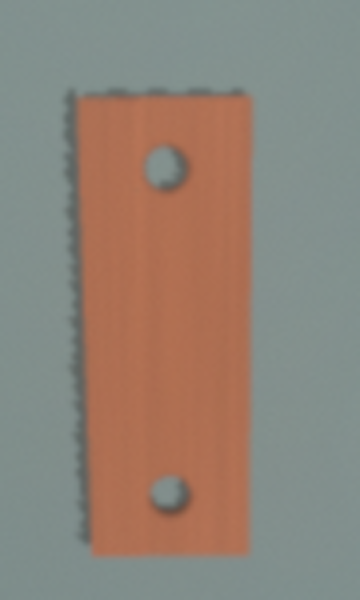

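```bash
python3 - <<'E'
from h import *
c=ld('w1')
a,b2=ray(c,256.6,122,.006),ray(c,257.6,203.5,.006); print((a+b2)/2,np.degrees(np.arctan2(*(b2-a)[:2][::-1])))
go((.4842,-.3683,.02))
E
```

```text
[ 0.48432891 -0.36800195  0.006     ] 80.2570636914966
clock 4.0 tcp [ 0.4822 -0.3664  0.2313] tooly dir 79.65 tilt [ 0.e+00 -1.e-04 -1.e+00] gap 0.0641 F [-0.4 -0.1  0.3] q [-0.78  0.37  0.13  1.33 -0.   -2.17]
shift cm [-0.23 -0.15 21.13]
```

Call:
apply_moves --moves '[[[-0.1,-0.1,4],-0.5,0.75],[[-0.2,-0.15,8],-0.5,0.75],[[-0.23,-0.15,12],-0.5,0.75],[[-0.23,-0.15,15.5],-0.5,0.75],[[-0.23,-0.15,18.5],-0.5,0.75],[[-0.23,-0.15,20.5],-0.5,0.75],[[-0.23,-0.15,21.6],-0.5,0.75],[[-0.23,-0.15,22.2],-0.5,0.75],[[-0.23,-0.15,22.5],-0.5,0.75],[[-0.23,-0.15,22.5],-0.5,0.75]]'

```text
clock: 5.25
tcp_pos: [0.4845, -0.3686, 0.0068]
orientation: [0.0, 0.086, 0.996, -0.0]
wrist_force: [-0.4, 0.4, 1.1]
finger_gap: 0.064
```

```bash
python3 - <<'E'
from h import *
go(); grab('wrist','w2')
E
```

```text
clock 5.25 tcp [ 0.4845 -0.3686  0.0068] tooly dir 80.16 tilt [ 7.e-04 -7.e-04 -1.e+00] gap 0.064 F [-0.4  0.4  1.1] q [-0.78  0.53 -0.21  0.84 -0.   -2.18]
```

View pics/w2.png

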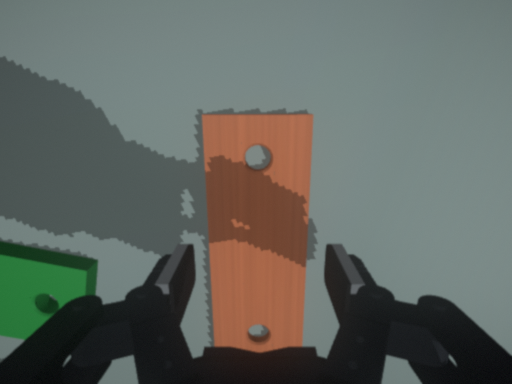

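Call:
apply_moves --moves '[[[0,0,0.3],0,0.64],[[0,0,0.5],0,0.64],[[0,0,0.6],0,0.64],[[0,0,0.7],0,0.64],[[0,0,0.75],0,0.64],[[0,0,0.8],0,0.64],[[0,0,0.85],0,0.64],[[0,0,0.9],0,0.64],[[0,0,0.9],0,0.64],[[0,0,0.9],0,0.64]]'

```text
clock: 6.55
tcp_pos: [0.4842, -0.3683, -0.0027]
orientation: [0.0, 0.086, 0.996, -0.0]
wrist_force: [-0.3, 0.1, -0.0]
finger_gap: 0.0545
```

```bash
python3 - <<'E'
from h import *
go(); grab('wrist','w3'); crop('w3',130,210,390,360,3,'w3a')
E
```

```text
clock 6.55 tcp [ 0.4842 -0.3683 -0.0027] tooly dir 80.16 tilt [ 0.e+00 -1.e-04 -1.e+00] gap 0.0545 F [-0.3  0.1 -0. ] q [-0.78  0.54 -0.21  0.82 -0.   -2.18]
```

View pics/w3a.png

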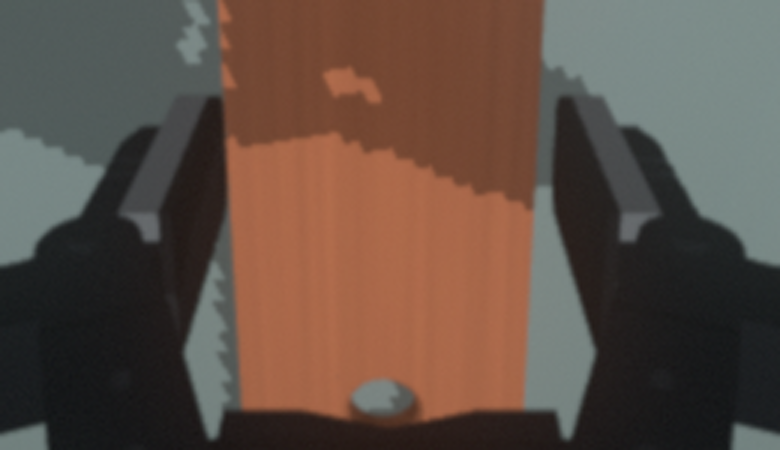

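Call:
apply_moves --moves '[[[0,0,0.05],0,0.6],[[0,0,0.05],0,0.5],[[0,0,0.05],0,0.4],[[0,0,0.05],0,0.4],[[0,0,0.05],0,0.4],[[0,0,0.05],0,0.4],[[0,0,-0.5],0,0.4],[[0,0,-1.5],0,0.4],[[0,0,-3],0,0.4],[[0,0,-3],0,0.4]]' --squeeze 80

```text
clock: 7.85
tcp_pos: [0.4852, -0.3694, 0.0292]
orientation: [0.001, 0.086, 0.996, -0.001]
wrist_force: [0.9, 0.1, -4.7]
finger_gap: 0.0471
```

```bash
python3 - <<'E'
from h import *
go(); grab('wrist','w4'); crop('w4',130,60,390,360,2,'w4a')
E
```

```text
clock 7.85 tcp [ 0.4852 -0.3694  0.0292] tooly dir 80.16 tilt [ 0.0024 -0.0025 -1.    ] gap 0.0471 F [ 0.9  0.1 -4.7] q [-0.78  0.51 -0.18  0.88 -0.   -2.18]
```

View pics/w4a.png

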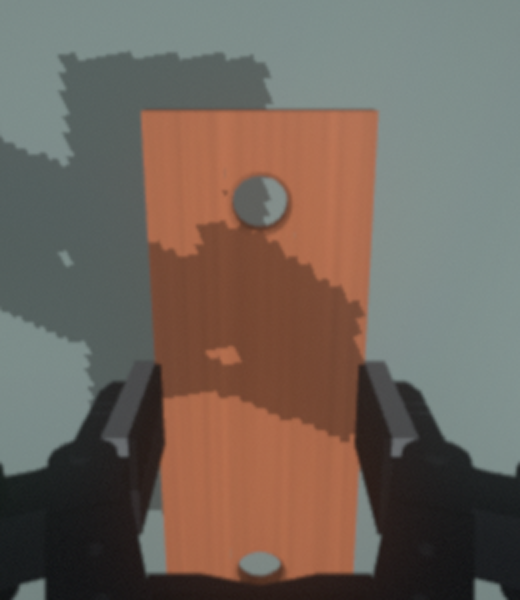

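```bash
python3 - <<'E'
from h import *
go((.40,.05,.25))
c=env.read_camera('wrist'); H=np.array(c['hand_eye']); f=ld('w4')['f']
def tl(u,v,z):
    d=H[:3,:3]@np.array([(u-c['cx'])/f,(v-c['cy'])/f,1]); o=H[:3,3]; return o+d*(z-o[2])/d[2]
for z in (-.0092,-.006,-.012): print(tl(261,160.5,z),tl(260,341.5,z), tl(201,115,z),tl(319,115,z))
E
```

```text
clock 7.9 tcp [ 0.4848 -0.369   0.0284] tooly dir 80.15 tilt [ 0.0016 -0.0017 -1.    ] gap 0.0468 F [-0.4  0.  -4.2] q [-0.78  0.51 -0.18  0.88 -0.   -2.18]
shift cm [ 15.48  39.8  -22.24]
[ 0.00074541 -0.05018573 -0.0092    ] [ 0.00042972  0.04673208 -0.0092    ] [-0.02441556 -0.06943537 -0.0092    ] [ 0.02499409 -0.06946605 -0.0092    ]
[ 0.0007662  -0.04958102 -0.006     ] [ 0.00044296  0.04965282 -0.006     ] [-0.02499604 -0.06929066 -0.006     ] [ 0.02559435 -0.06932207 -0.006     ]
[ 0.00072722 -0.05071485 -0.012     ] [ 0.00041813  0.04417644 -0.012     ] [-0.02390765 -0.06956199 -0.012     ] [ 0.02446887 -0.06959202 -0.012     ]
```

Call:
apply_moves --moves '[[[0,0,-5],0,0.4],[[0.5,1,-10],0,0.4],[[2,5,-14],-2,0.4],[[4,10,-17.5],-4,0.4],[[6,15,-20],-6,0.4],[[8,20,-22],-8,0.4],[[10,25,-22.2],-10,0.4],[[12,30,-22.2],-11.3,0.4],[[14,35.5,-22.2],-11.3,0.4],[[15.5,39.8,-22.2],-11.3,0.4]]'

```text
clock: 9.2
tcp_pos: [0.3982, 0.0523, 0.2491]
orientation: [-0.0, -0.013, 1.0, 0.0]
wrist_force: [1.4, -0.3, -4.4]
finger_gap: 0.0471
```

Call:
apply_moves --moves '[[[0,0,0],0,0.4],[[0,0,0],0,0.4],[[0,0,0],0,0.4],[[0,0,0],0,0.4],[[0,0,0],0,0.4],[[0,0,0],0,0.4],[[0,0,0],0,0.4],[[0,0,0],0,0.4],[[0,0,0],0,0.4],[[0,0,0],0,0.4]]'

```text
clock: 10.45
tcp_pos: [0.3995, 0.0504, 0.2493]
orientation: [0.0, -0.013, 1.0, -0.0]
wrist_force: [-0.4, -0.8, -3.5]
finger_gap: 0.0466
```

```bash
python3 - <<'E'
from h import *
go(); grab('wrist','w5'); grab('top','top5')
E
```

```text
clock 10.45 tcp [0.3995 0.0504 0.2493] tooly dir 91.46 tilt [ 0.e+00 -1.e-04 -1.e+00] gap 0.0466 F [-0.4 -0.8 -3.5] q [-0.07 -0.03 -0.31  1.29 -0.   -1.67]
```

View pics/w5.png

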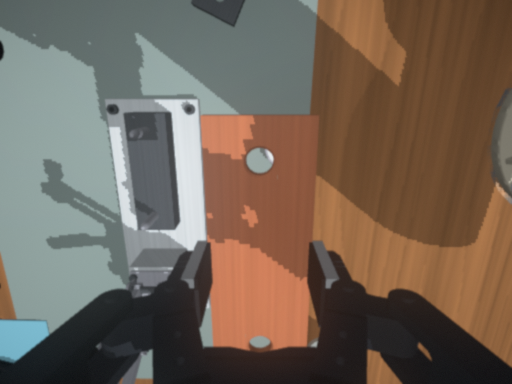

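```bash
python3 - <<'E'
from h import *
crop('w5',95,85,215,305,3,'w5a')
E
```

```text
(no output)
```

View pics/w5a.png

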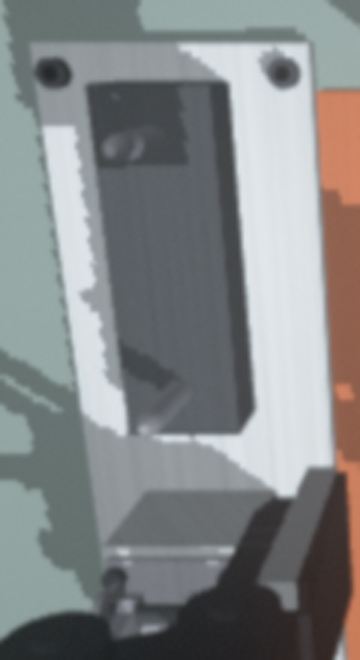

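```bash
python3 - <<'E'
from h import *
crop('w5',122,105,172,155,8,'a'); crop('w5',125,200,185,240,8,'b')
a=cv2.imread('pics/a.png');b=cv2.imread('pics/b.png'); o=np.zeros((730,490,3),np.uint8);o[:400,:400]=a;o[405:405+b.shape[0],:480]=b
o=cv2.convertScaleAbs(o,alpha=1.6,beta=-20)
cv2.imwrite('pics/w5b.png',o)
c=ld('w5')
W=[ray(c,95+x/3,85+y/3,.04) for x,y in [(88,85),(213,83),(241,432),(128,435)]]
print(np.round(W,4),np.mean(W,0),[np.linalg.norm(W[i]-W[(i+1)%4]).round(4) for i in range(4)])
ctr=np.mean(W,0); d=(W[3]-W[0]+W[2]-W[1]);d/=np.linalg.norm(d);print(np.degrees(np.arctan2(d[1],d[0])))
for s in (-1,1):
  for z in (.04,.08):
    p=ctr+s*.05*d;p[2]=z; print(s,z,p, proj(c,p), (proj(c,p)-[95,85])*3)
# base
for u,v in [(30,43),(310,41)]: print('base',ray(c,95+u/3,85+v/3,.012))
E
```

```text
[[ 0.5492 -0.007   0.04  ]
 [ 0.5034 -0.009   0.04  ]
 [ 0.5006  0.1295  0.04  ]
 [ 0.547   0.132   0.04  ]] [0.52504145 0.06136594 0.04      ] [np.float64(0.0459), np.float64(0.1385), np.float64(0.0465), np.float64(0.1391)]
91.02191969798581
-1 0.04 [0.52593319 0.0113739  0.04      ] [146.9055642  130.92912763] [155.71669261 137.7873829 ]
-1 0.08 [0.52593319 0.0113739  0.08      ] [133.00406524 134.78175104] [114.01219572 149.34525312]
1 0.04 [0.5241497  0.11135799 0.04      ] [155.05789622 214.75603942] [180.17368865 389.26811826]
1 0.08 [0.5241497  0.11135799 0.08      ] [143.29568867 227.75819163] [144.887066   428.27457488]
base [ 0.58193734 -0.02093978  0.012     ]
base [ 0.47260416 -0.02455433  0.012     ]
```

View pics/w5b.png

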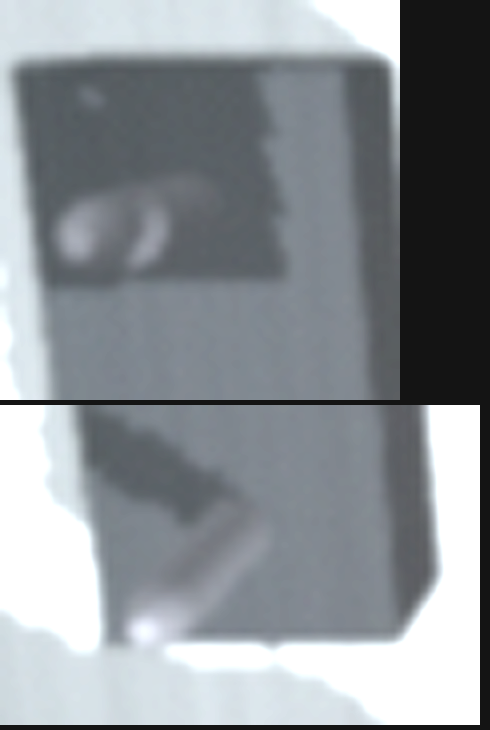

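```bash
python3 - <<'E'
from h import *
go((.5256,.0617,.097))
crop('top5',140,120,290,250,5,'t5b')
E
```

```text
clock 10.55 tcp [0.3995 0.0504 0.2493] tooly dir 91.46 tilt [ 1.e-04 -1.e-04 -1.e+00] gap 0.0472 F [-0.4 -0.6 -4.8] q [-0.07 -0.03 -0.31  1.29 -0.   -1.67]
shift cm [-12.64   0.81  15.23]
```

View pics/t5b.png

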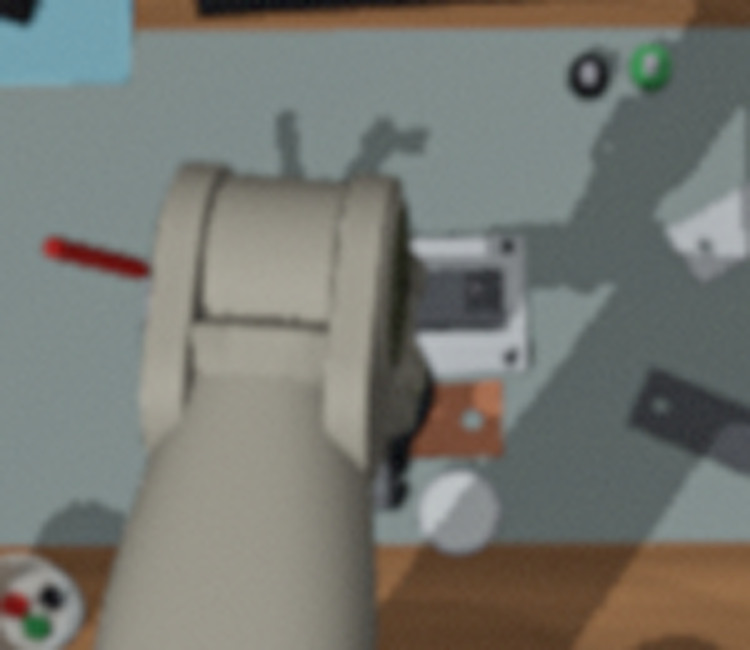

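```bash
python3 - <<'E'
from h import *
grab('side','side5')
E
```

```text
(no output)
```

View pics/side5.png

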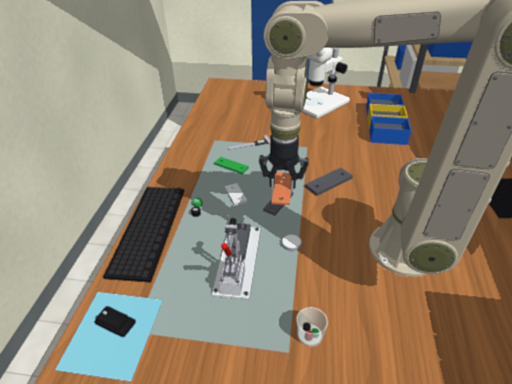

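Call:
apply_moves --moves '[[[-1.5,0.1,1],0,0.4],[[-3.5,0.3,3],0,0.4],[[-6,0.4,5.5],0,0.4],[[-8.5,0.6,8],0,0.4],[[-10.5,0.7,10.5],0,0.4],[[-12,0.8,12.5],0,0.4],[[-12.6,0.8,14],0,0.4],[[-12.6,0.8,14.5],0,0.4],[[-12.6,0.8,14.5],0,0.4],[[-12.6,0.8,14.5],0,0.4]]'

```text
clock: 11.85
tcp_pos: [0.5254, 0.0615, 0.1052]
orientation: [0.001, -0.013, 1.0, -0.0]
wrist_force: [0.5, 0.4, -4.3]
finger_gap: 0.0472
```

```bash
python3 - <<'E'
from h import *
go((.5256,.0617,.097)); grab('wrist','w6'); crop('w6',180,90,340,370,3,'w6a'); grab('side','s6');crop('s6',170,180,330,310,5,'s6a')
E
```

```text
clock 11.85 tcp [0.5254 0.0615 0.1052] tooly dir 91.46 tilt [ 1.3e-03 -1.0e-04 -1.0e+00] gap 0.0472 F [ 0.5  0.4 -4.3] q [-0.04  0.3  -0.3   0.98 -0.   -1.63]
shift cm [-0.02  0.01  0.82]
```

View pics/w6a.png

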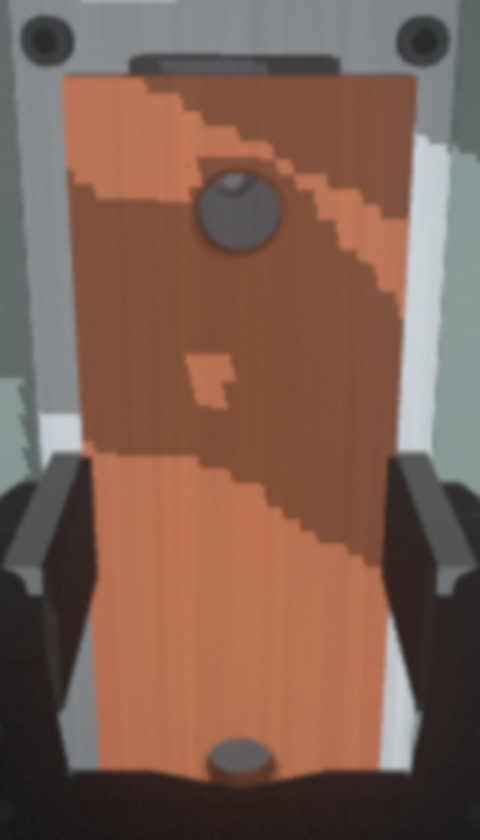

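View pics/s6a.png

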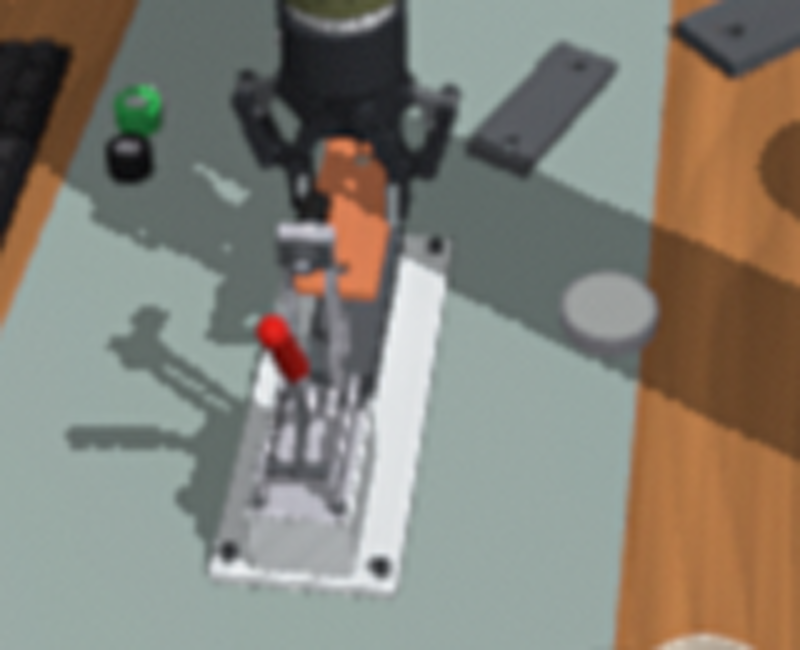

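```bash
python3 - <<'E'
from h import *
c=ld('w6'); 
h1=ray(c,180+239/3,90+211/3,.1052+.009); h2=ray(c,180+240/3,90+764/3,.1052+.009)
print('hole',h1,h2,np.linalg.norm(h1-h2))
d=(h2-h1)/np.linalg.norm(h2-h1); print('ang',np.degrees(np.arctan2(d[1],d[0])), 'ctr',(h1+h2)/2)
n=ray(c,180+235/3,90+182/3,.08); print('nose far',n,'err(hole->pin)',n-h1)
print('pred nose px',(proj(c,[.5259,.0114,.08])-[180,90])*3)
crop('w6',235,135,285,180,12,'w6b')
E
```

```text
hole [0.52650458 0.01133965 0.1142    ] [0.52371064 0.11049016 0.1142    ] 0.0991898733216508
ang 91.61409888883185 ctr [0.52510761 0.06091491 0.1142    ]
nose far [0.52717281 0.01248578 0.08      ] err(hole->pin) [ 0.00066823  0.00114613 -0.0342    ]
pred nose px [242.17856985 176.19838201]
```

View pics/w6b.png

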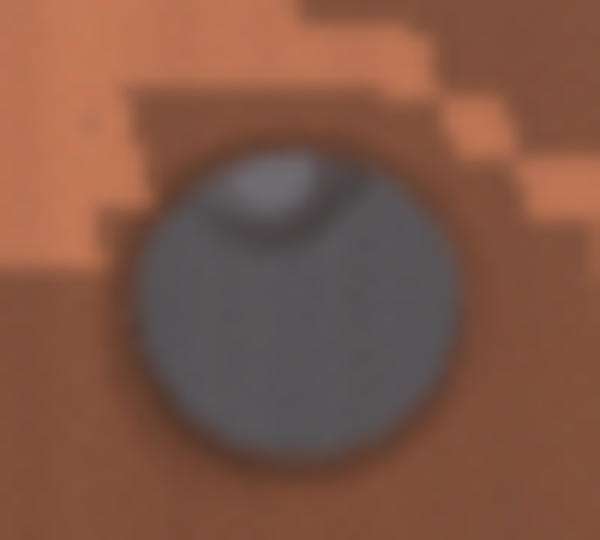

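Call:
apply_moves --moves '[[[-0.04,0.05,0.5],0,0.4],[[-0.04,0.05,1],0,0.4],[[-0.04,0.05,1.5],0,0.4],[[-0.04,0.05,2],0,0.4],[[-0.04,0.05,2.4],0,0.4],[[-0.04,0.05,2.8],0,0.4],[[-0.04,0.05,3.1],0,0.4],[[-0.04,0.05,3.3],0,0.4],[[-0.04,0.05,3.3],0,0.4],[[-0.04,0.05,3.3],0,0.4]]'

```text
clock: 13.2
tcp_pos: [0.5258, 0.0621, 0.0714]
orientation: [0.0, -0.013, 1.0, -0.0]
wrist_force: [0.4, -0.2, -4.0]
finger_gap: 0.0469
```

```bash
python3 - <<'E'
from h import *
go(); grab('wrist','w7'); crop('w7',180,90,340,370,3,'w7a')
E
```

```text
clock 13.2 tcp [0.5258 0.0621 0.0714] tooly dir 91.46 tilt [ 3.e-04 -1.e-04 -1.e+00] gap 0.0469 F [ 0.4 -0.2 -4. ] q [-0.03  0.33 -0.34  0.9  -0.   -1.63]
```

View pics/w7a.png

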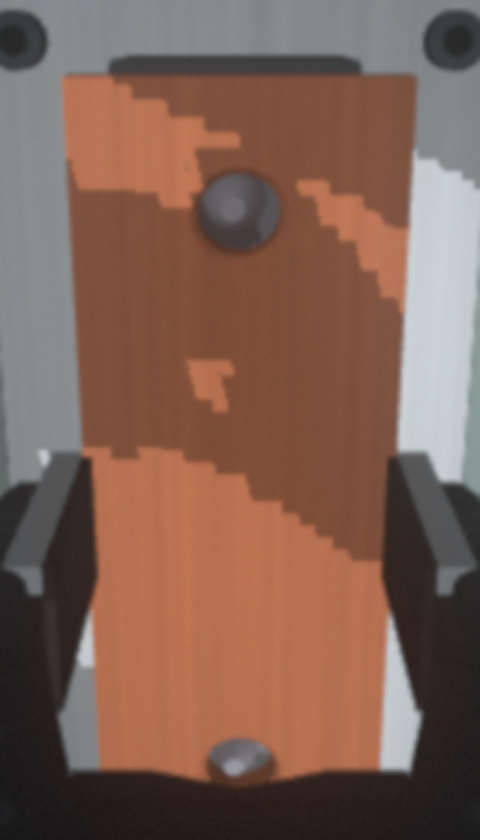

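Call:
apply_moves --moves '[[[-0.05,0,0],0,0.4],[[-0.1,-0.02,0.1],0,0.4],[[-0.1,-0.02,0.3],0,0.4],[[-0.1,-0.02,0.5],0,0.4],[[-0.1,-0.02,0.7],0,0.4],[[-0.1,-0.02,0.9],0,0.4],[[-0.1,-0.02,1.1],0,0.4],[[-0.1,-0.02,1.2],0,0.4],[[-0.1,-0.02,1.2],0,0.4],[[-0.1,-0.02,1.2],0,0.4]]'

```text
clock: 14.5
tcp_pos: [0.5267, 0.0619, 0.0593]
orientation: [0.0, -0.013, 1.0, -0.0]
wrist_force: [0.0, -0.4, -3.8]
finger_gap: 0.0468
```

```bash
python3 - <<'E'
from h import *
go(); print(st()['ft_torque']); grab('wrist','w8'); crop('w8',180,90,340,370,3,'w8a')
E
```

```text
clock 14.5 tcp [0.5267 0.0619 0.0593] tooly dir 91.45 tilt [ 1.e-04 -1.e-04 -1.e+00] gap 0.0468 F [ 0.  -0.4 -3.8] q [-0.03  0.34 -0.36  0.87 -0.   -1.63]
[-0.00889764  0.030607   -0.05979029]
```

View pics/w8a.png

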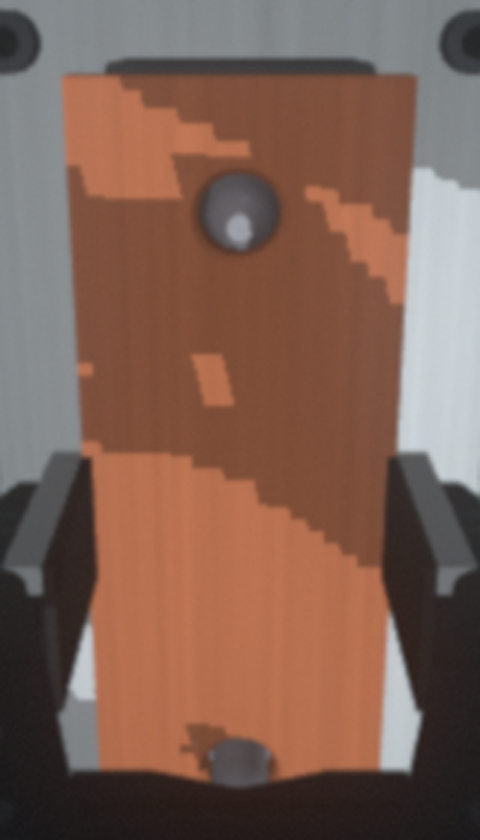

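Call:
apply_moves --moves '[[[0,0,0.3],0,0.4],[[0,0,0.6],0,0.4],[[0,0,0.9],0,0.4],[[0,0,1.2],0,0.4],[[0,0,1.5],0,0.4],[[0,0,1.7],0,0.4],[[0,0,1.9],0,0.4],[[0,0,2],0,0.4],[[0,0,2],0,0.4],[[0,0,2],0,0.4]]'

```text
clock: 15.8
tcp_pos: [0.5267, 0.0619, 0.0393]
orientation: [0.0, -0.013, 1.0, -0.0]
wrist_force: [0.1, 0.4, -4.0]
finger_gap: 0.0471
```

```bash
python3 - <<'E'
from h import *
go(); print(st()['ft_torque'])
E
```

```text
clock 15.8 tcp [0.5267 0.0619 0.0393] tooly dir 91.46 tilt [ 1.e-04 -1.e-04 -1.e+00] gap 0.0471 F [ 0.1  0.4 -4. ] q [-0.03  0.37 -0.38  0.82 -0.   -1.63]
[ 0.06510397 -0.03211766 -0.04013297]
```

Call:
apply_moves --moves '[[[0,0,0.08],0,0.4],[[0,0,0.12],0,0.4],[[0,0,0.16],0,0.4],[[0,0,0.2],0,0.4],[[0,0,0.22],0,0.4],[[0,0,0.24],0,0.4],[[0,0,0.25],0,0.4],[[0,0,0.25],0,0.4],[[0,0,0.25],0,0.4],[[0,0,0.25],0,0.4]]'

```text
clock: 17.05
tcp_pos: [0.5267, 0.0619, 0.0378]
orientation: [0.0, -0.013, 1.0, -0.0]
wrist_force: [-4.8, -0.5, 7.2]
finger_gap: 0.0472
```

```bash
python3 - <<'E'
from h import *
go(); print(st()['ft_torque']); grab('side','s9');crop('s9',170,180,330,310,5,'s9a')
E
```

```text
clock 17.05 tcp [0.5267 0.0619 0.0378] tooly dir 91.46 tilt [ 7.e-04 -2.e-04 -1.e+00] gap 0.0472 F [-4.8 -0.5  7.2] q [-0.03  0.37 -0.38  0.82 -0.   -1.63]
[ 0.02355207  0.7923398  -0.05951754]
```

View pics/s9a.png

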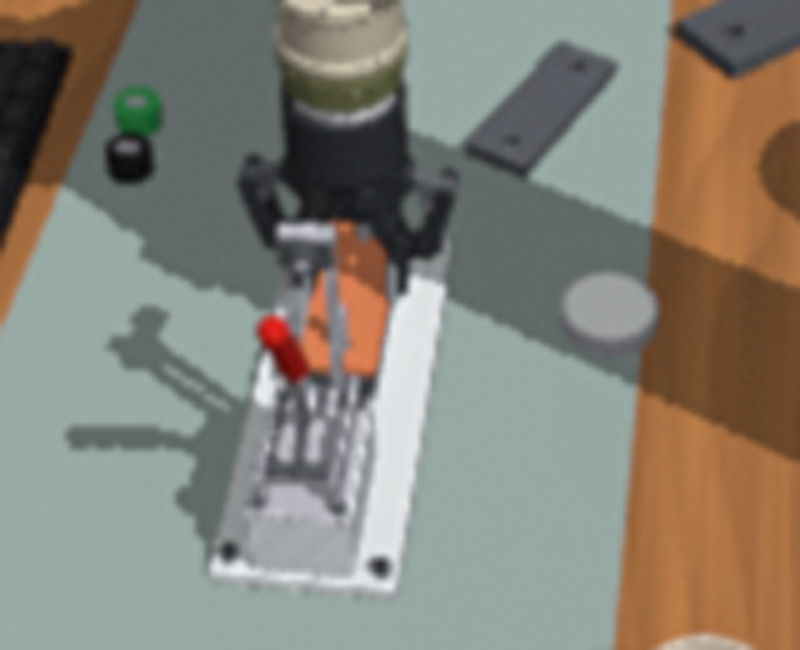

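Call:
apply_moves --moves '[[[0,0,0.25],0,0.55],[[0,0,0.25],0,0.6],[[0,0,0.25],0,0.65],[[0,0,0.25],0,0.68],[[0,0,0.25],0,0.68],[[0,0,0.25],0,0.68],[[0,0,0],0,0.68],[[0,0,-0.5],0,0.68],[[0,0,-1.5],0,0.68],[[0,0,-3],0,0.68]]'

```text
clock: 18.35
tcp_pos: [0.5265, 0.0619, 0.0676]
orientation: [-0.0, -0.013, 1.0, -0.0]
wrist_force: [0.2, 0.6, 0.1]
finger_gap: 0.058
```

```bash
python3 - <<'E'
from h import *
go(); print(st()['ft_torque']); grab('wrist','w10')
E
```

```text
clock 18.35 tcp [0.5265 0.0619 0.0676] tooly dir 91.46 tilt [-3.e-04 -1.e-04 -1.e+00] gap 0.058 F [0.2 0.6 0.1] q [-0.03  0.34 -0.34  0.89 -0.   -1.63]
[0.00649651 0.00133079 0.06269082]
```

View pics/w10.png

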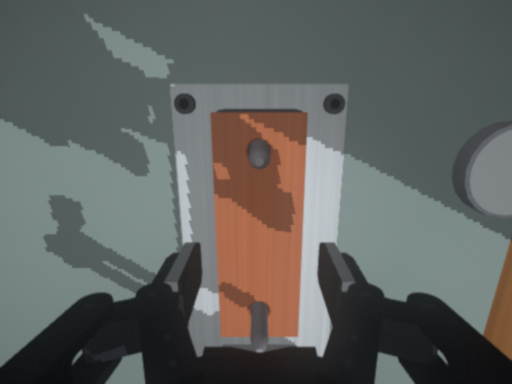

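```bash
python3 - <<'E'
from h import *
go((.425,-.177,.2))
E
```

```text
clock 18.4 tcp [0.528  0.0619 0.0699] tooly dir 91.46 tilt [ 3.2e-03 -2.0e-04 -1.0e+00] gap 0.0582 F [0.3 0.3 1.2] q [-0.03  0.33 -0.34  0.89 -0.   -1.63]
shift cm [ 10.86 -23.62 -13.04]
```

Call:
apply_moves --moves '[[[0,0,-4],0,0.75],[[0.5,-1,-8],0,0.75],[[2,-4.5,-11],4,0.75],[[4,-9,-13],9,0.75],[[6,-13.5,-13],14,0.75],[[8,-17.5,-13],19,0.75],[[10,-21.5,-13],23.8,0.75],[[10.8,-23.6,-13],23.8,0.75],[[10.8,-23.6,-13],23.8,0.75],[[10.8,-23.6,-13],23.8,0.75]]'

```text
clock: 19.65
tcp_pos: [0.4248, -0.1764, 0.1972]
orientation: [0.0, 0.194, 0.981, 0.0]
wrist_force: [0.3, -0.3, -0.2]
finger_gap: 0.0642
```

```bash
python3 - <<'E'
from h import *
go(); grab('wrist','w11'); grab('side','s11'); crop('s11',170,180,330,310,5,'s11a')
E
```

```text
clock 19.65 tcp [ 0.4248 -0.1764  0.1972] tooly dir 67.66 tilt [ 6.e-04 -0.e+00 -1.e+00] gap 0.0642 F [ 0.3 -0.3 -0.2] q [-0.57  0.11 -0.3   1.16  0.   -1.75]
```

View pics/w11.png

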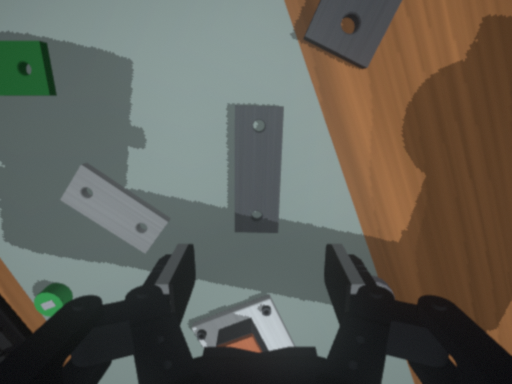

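View pics/s11a.png

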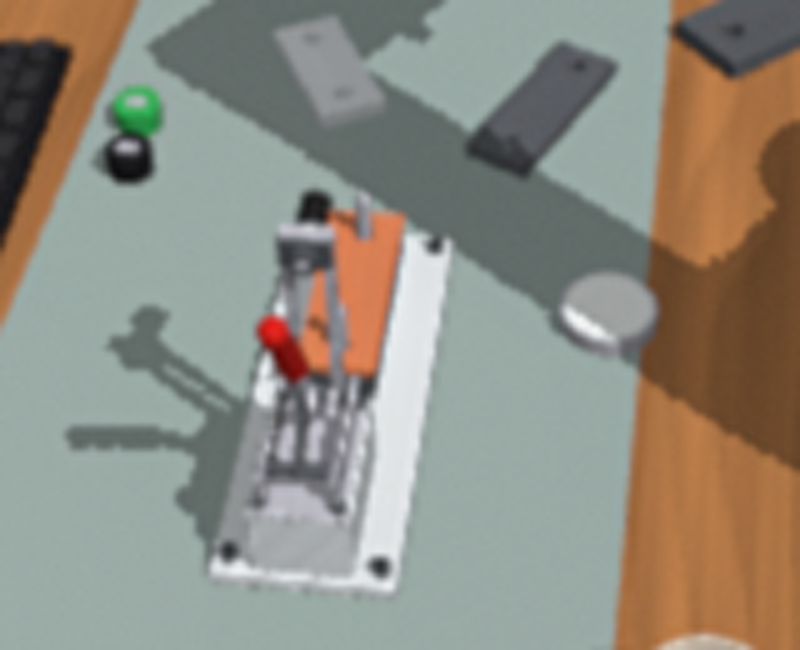

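```bash
python3 - <<'E'
from h import *
crop('w11',215,90,305,245,4,'w11a')
E
```

```text
(no output)
```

View pics/w11a.png

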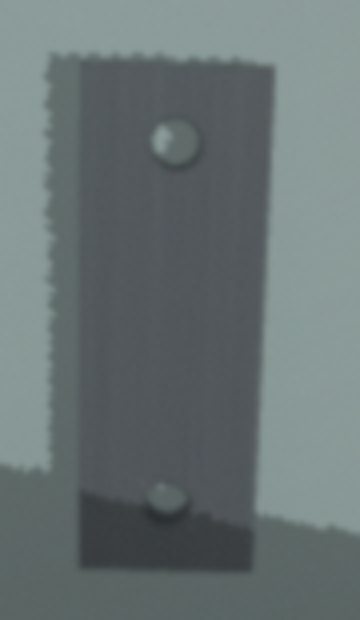

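Dark plate A: holes at (176,142) and (167,499) in the crop. I check the pitch and centre.

```bash
python3 - <<'E'
from h import *
c=ld('w11')
a,b=[ray(c,215+x/4,90+y/4,.012) for x,y in [(176,142),(168,500)]]
print(a,b,np.linalg.norm(a-b),(a+b)/2,np.degrees(np.arctan2(*(b-a)[:2][::-1])))
K4=[ray(c,215+x/4,90+y/4,.012) for x,y in [(80,64),(275,66),(252,570),(80,568)]]
print(np.mean(K4,0),[np.linalg.norm(K4[i]-K4[(i+1)%4]).round(4) for i in range(4)])
d=K4[2]+K4[3]-K4[0]-K4[1]; print(np.degrees(np.arctan2(d[1],d[0])))
m=(a+b)/2; go((m[0],m[1],.0045))
E
```

```text
[ 0.40603597 -0.22289114  0.012     ] [ 0.44573549 -0.132158    0.012     ] 0.09903815159982038 [ 0.42588573 -0.17752457  0.012     ] 66.36862202838098
[ 0.42637153 -0.17663201  0.012     ] [np.float64(0.0496), np.float64(0.1395), np.float64(0.0495), np.float64(0.1393)]
66.33783161665464
clock 19.75 tcp [ 0.425 -0.176  0.197] tooly dir 67.73 tilt [ 3.e-04  0.e+00 -1.e+00] gap 0.0638 F [-0.7  0.5  0.3] q [-0.57  0.11 -0.3   1.16  0.   -1.75]
shift cm [-0.14 -0.11 19.25]
```

Call:
apply_moves --moves '[[[-0.1,-0.1,4],1.3,0.75],[[-0.14,-0.11,8],1.3,0.75],[[-0.14,-0.11,12],1.3,0.75],[[-0.14,-0.11,15],1.3,0.75],[[-0.14,-0.11,17.5],1.3,0.7],[[-0.14,-0.11,18.8],1.3,0.66],[[-0.14,-0.11,19.3],1.3,0.66],[[-0.14,-0.11,19.6],1.3,0.66],[[-0.14,-0.11,19.6],1.3,0.66],[[-0.14,-0.11,19.6],1.3,0.66]]'

```text
clock: 21.0
tcp_pos: [0.426, -0.1787, 0.0014]
orientation: [0.001, 0.205, 0.979, -0.0]
wrist_force: [-0.4, 0.8, 0.2]
finger_gap: 0.0562
```

```bash
python3 - <<'E'
from h import *
go(); grab('wrist','w12')
E
```

```text
clock 21.0 tcp [ 0.426  -0.1787  0.0014] tooly dir 66.35 tilt [ 1.1e-03 -8.0e-04 -1.0e+00] gap 0.0562 F [-0.4  0.8  0.2] q [-0.57  0.31 -0.59  0.67 -0.   -1.73]
```

View pics/w12.png

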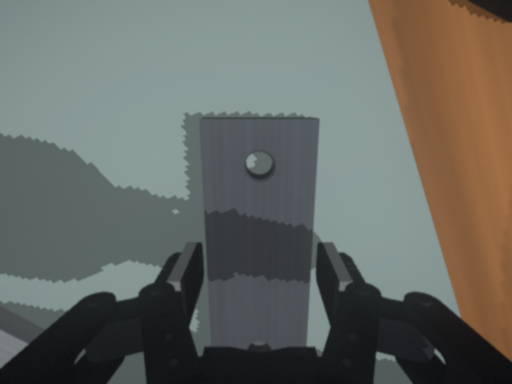

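```bash
cat >> h.py <<'E'
HE=None
def tl(c,hand_eye,u,v,z):
    H=np.array(hand_eye); d=H[:3,:3]@np.array([(u-c['cx'])/c['f'],(v-c['cy'])/c['f'],1]); o=H[:3,3]; return o+d*(z-o[2])/d[2]
E
python3 - <<'E'
from h import *
h=env.read_camera('wrist')['hand_eye'];np.save('he.npy',h);c=ld('w12')
for p in [(259.5,163),(201,118),(319,118)]: print(tl(c,h,*p,-.0106))
go()
E
```

```text
[ 9.67845495e-05 -4.93615467e-02 -1.06000000e-02]
[-0.02422015 -0.06829762 -0.0106    ]
[ 0.0248081  -0.06832805 -0.0106    ]
clock 21.1 tcp [ 0.4258 -0.1786  0.0013] tooly dir 66.35 tilt [ 8.e-04 -6.e-04 -1.e+00] gap 0.0565 F [-0.1  0.4  0.2] q [-0.57  0.31 -0.59  0.67 -0.   -1.73]
```

Call:
apply_moves --moves '[[[0,0.05,0],0,0.6],[[0,0.05,0],0,0.5],[[0,0.05,0],0,0.4],[[0,0.05,0],0,0.4],[[0,0.05,0],0,0.4],[[0,0.05,0],0,0.4],[[0,0.05,-0.5],0,0.4],[[0,0.05,-3],0,0.4],[[0,0.05,-8],0,0.4],[[0,0.05,-13],0,0.4]]' --squeeze 110

```text
clock: 22.35
tcp_pos: [0.4244, -0.177, 0.131]
orientation: [-0.002, 0.205, 0.979, 0.001]
wrist_force: [1.1, -1.2, -5.1]
finger_gap: 0.0461
```

```bash
python3 - <<'E'
from h import *
go((.5267,.061,.130)); grab('wrist','w13')
E
```

```text
clock 22.35 tcp [ 0.4244 -0.177   0.131 ] tooly dir 66.35 tilt [-0.003   0.0018 -1.    ] gap 0.0461 F [ 1.1 -1.2 -5.1] q [-0.57  0.15 -0.42  1.   -0.   -1.73]
shift cm [ 0.18 25.91  0.11]
```

View pics/w13.png

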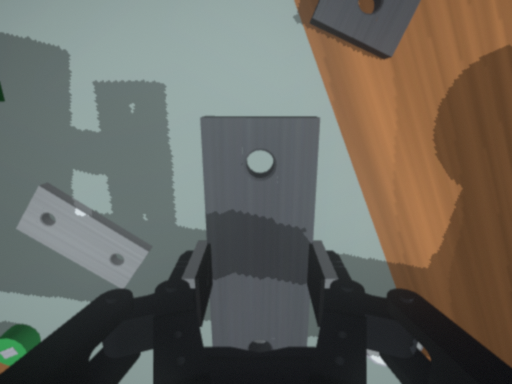

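Call:
apply_moves --moves '[[[0,2,0],-3,0.4],[[0,5,0],-6,0.4],[[0.1,9,0],-10,0.4],[[0.1,13,0],-14,0.4],[[0.1,17,0],-18,0.4],[[0.2,21,0],-22,0.4],[[0.2,24,0],-25.1,0.4],[[0.2,25.9,1],-25.1,0.4],[[0.2,25.9,1.8],-25.1,0.4],[[0.2,25.9,1.8],-25.1,0.4]]'

```text
clock: 23.65
tcp_pos: [0.526, 0.0596, 0.111]
orientation: [-0.002, -0.012, 1.0, -0.0]
wrist_force: [0.6, 0.2, -5.5]
finger_gap: 0.0463
```

Call:
apply_moves --moves '[[[0,0,0],0,0.4],[[0,0,0],0,0.4],[[0,0,0],0,0.4],[[0,0,0],0,0.4],[[0,0,0.2],0,0.4],[[0,0,0.4],0,0.4],[[0,0,0.6],0,0.4],[[0,0,0.6],0,0.4],[[0,0,0.6],0,0.4],[[0,0,0.6],0,0.4]]'

```text
clock: 24.9
tcp_pos: [0.5279, 0.0602, 0.1069]
orientation: [0.0, -0.013, 1.0, -0.0]
wrist_force: [-0.1, -0.1, -5.4]
finger_gap: 0.0462
```

```bash
python3 - <<'E'
from h import *
go((.5267,.061,.10)); grab('wrist','w14'); crop('w14',180,90,340,370,3,'w14a')
E
```

```text
clock 24.9 tcp [0.5279 0.0602 0.1069] tooly dir 91.46 tilt [ 2.e-04 -1.e-04 -1.e+00] gap 0.0462 F [-0.1 -0.1 -5.4] q [-0.04  0.3  -0.29  0.98 -0.   -1.63]
shift cm [0.11 0.09 0.69]
```

View pics/w14a.png

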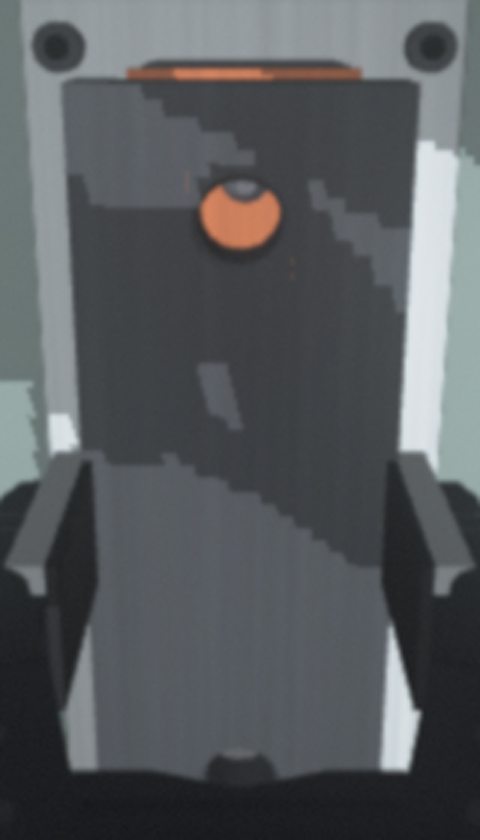

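```bash
python3 - <<'E'
from h import *
h=np.load('he.npy');c=ld('w14')
print('cover',tl(c,h,180+241/3,90+220/3,-.0106),tl(c,h,180+63/3,90+82/3,-.0106),tl(c,h,180+419/3,90+82/3,-.0106))
print('coupon',tl(c,h,180+239/3,90+211/3,-.0092),tl(c,h,180+63/3,90+75/3,-.0092),tl(c,h,180+416/3,90+75/3,-.0092))
# where does pin nose appear if the world pin far = coupon hole at placement
E
```

```text
cover [ 0.00045831 -0.0492152  -0.0106    ] [-0.02420537 -0.06856648 -0.0106    ] [ 0.02506956 -0.06859716 -0.0106    ]
coupon [ 0.00017066 -0.05026698 -0.0092    ] [-0.02440805 -0.06944192 -0.0092    ] [ 0.02486137 -0.06947291 -0.0092    ]
```

Call:
apply_moves --moves '[[[0.13,0.09,0.3],0,0.4],[[0.13,0.09,0.8],0,0.4],[[0.13,0.09,1.3],0,0.4],[[0.13,0.09,1.8],0,0.4],[[0.13,0.09,2.3],0,0.4],[[0.13,0.09,2.7],0,0.4],[[0.13,0.09,3],0,0.4],[[0.13,0.09,3.1],0,0.4],[[0.13,0.09,3.1],0,0.4],[[0.13,0.09,3.1],0,0.4]]'

```text
clock: 26.2
tcp_pos: [0.5266, 0.061, 0.076]
orientation: [0.0, -0.013, 1.0, -0.0]
wrist_force: [0.9, -0.5, -5.1]
finger_gap: 0.0465
```

```bash
python3 - <<'E'
from h import *
go((.5265,.061,.07)); grab('wrist','w15'); crop('w15',180,90,340,370,3,'w15a')
E
```

```text
clock 26.2 tcp [0.5266 0.061  0.076 ] tooly dir 91.46 tilt [ 4.e-04 -1.e-04 -1.e+00] gap 0.0465 F [ 0.9 -0.5 -5.1] q [-0.04  0.33 -0.33  0.91 -0.   -1.63]
shift cm [ 0.01 -0.    0.6 ]
```

View pics/w15a.png

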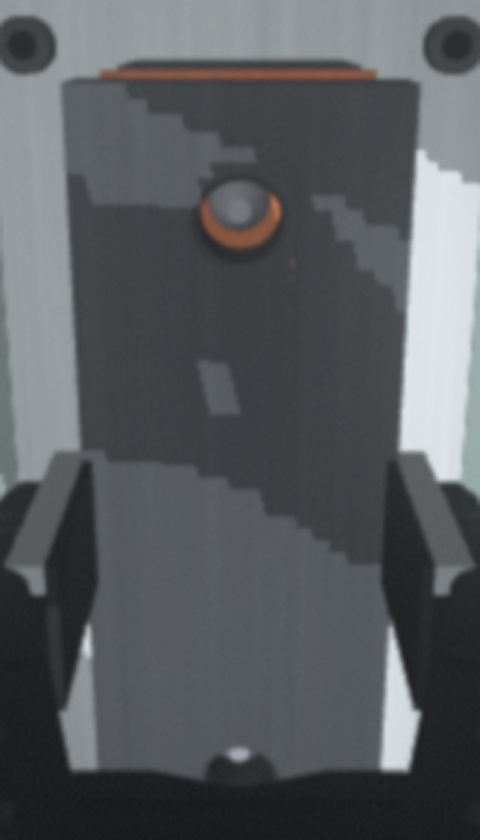

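```bash
python3 - <<'E'
from h import *
c=ld('w15')
print('nose',ray(c,180+239/3,90+210/3,.08),'hole',ray(c,180+240/3,90+220/3,.076+.0106))
print('near nose',ray(c,180+238/3,90+754/3,.08))
E
```

```text
nose [0.52772428 0.01162168 0.08      ] hole [0.52758486 0.01184204 0.0866    ]
near nose [0.52525286 0.11239101 0.08      ]
```

Call:
apply_moves --moves '[[[0,0,0.3],0,0.4],[[0,0,0.6],0,0.4],[[0,0,0.9],0,0.4],[[0,0,1.2],0,0.4],[[0,0,1.5],0,0.4],[[0,0,1.8],0,0.4],[[0,0,2.1],0,0.4],[[0,0,2.4],0,0.4],[[0,0,2.5],0,0.4],[[0,0,2.5],0,0.4]]'

```text
clock: 27.5
tcp_pos: [0.5264, 0.061, 0.0507]
orientation: [-0.0, -0.013, 1.0, -0.0]
wrist_force: [-0.0, -0.1, -5.8]
finger_gap: 0.0461
```

```bash
python3 - <<'E'
from h import *
go(); print(st()['ft_torque'])
E
```

```text
clock 27.5 tcp [0.5264 0.061  0.0507] tooly dir 91.46 tilt [-1.e-04 -1.e-04 -1.e+00] gap 0.0461 F [-0.  -0.1 -5.8] q [-0.04  0.35 -0.37  0.85 -0.   -1.63]
[ 0.01452867 -0.01453868 -0.00912465]
```

Call:
apply_moves --moves '[[[0,0,0.1],0,0.4],[[0,0,0.15],0,0.4],[[0,0,0.2],0,0.4],[[0,0,0.24],0,0.4],[[0,0,0.27],0,0.4],[[0,0,0.3],0,0.4],[[0,0,0.32],0,0.4],[[0,0,0.32],0,0.4],[[0,0,0.32],0,0.4],[[0,0,0.32],0,0.4]]'

```text
clock: 28.75
tcp_pos: [0.5265, 0.061, 0.0482]
orientation: [0.0, -0.013, 1.0, -0.0]
wrist_force: [-3.9, 0.0, 6.2]
finger_gap: 0.0462
```

```bash
python3 - <<'E'
from h import *
go(); print(st()['ft_torque'])
E
```

```text
clock 28.75 tcp [0.5265 0.061  0.0482] tooly dir 91.46 tilt [ 4.e-04 -2.e-04 -1.e+00] gap 0.0462 F [-3.9  0.   6.2] q [-0.04  0.36 -0.37  0.84 -0.   -1.63]
[-0.04295293  0.72256888  0.0503148 ]
```

Call:
apply_moves --moves '[[[0,0,0.32],0,0.55],[[0,0,0.32],0,0.6],[[0,0,0.32],0,0.65],[[0,0,0.32],0,0.7],[[0,0,0.32],0,0.7],[[0,0,0.32],0,0.7],[[0,0,0],0,0.7],[[0,0,-1],0,0.7],[[0,0,-4],0,0.7],[[0,0,-8],0,0.7]]'

```text
clock: 30.0
tcp_pos: [0.5257, 0.0611, 0.1283]
orientation: [-0.001, -0.013, 1.0, 0.0]
wrist_force: [-0.0, -0.1, -0.0]
finger_gap: 0.0596
```

```bash
python3 - <<'E'
from h import *
go(); grab('wrist','w16'); grab('side','s16'); crop('s16',170,180,330,310,5,'s16a'); grab('top','top16')
E
```

```text
clock 30.0 tcp [0.5257 0.0611 0.1283] tooly dir 91.46 tilt [-0.0016 -0.     -1.    ] gap 0.0596 F [-0.  -0.1 -0. ] q [-0.04  0.28 -0.26  1.03 -0.   -1.63]
```

View pics/w16.png

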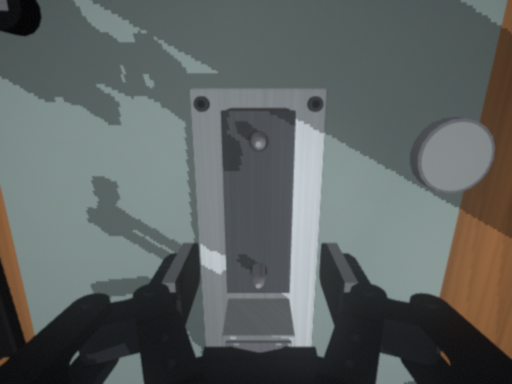

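View pics/s16a.png

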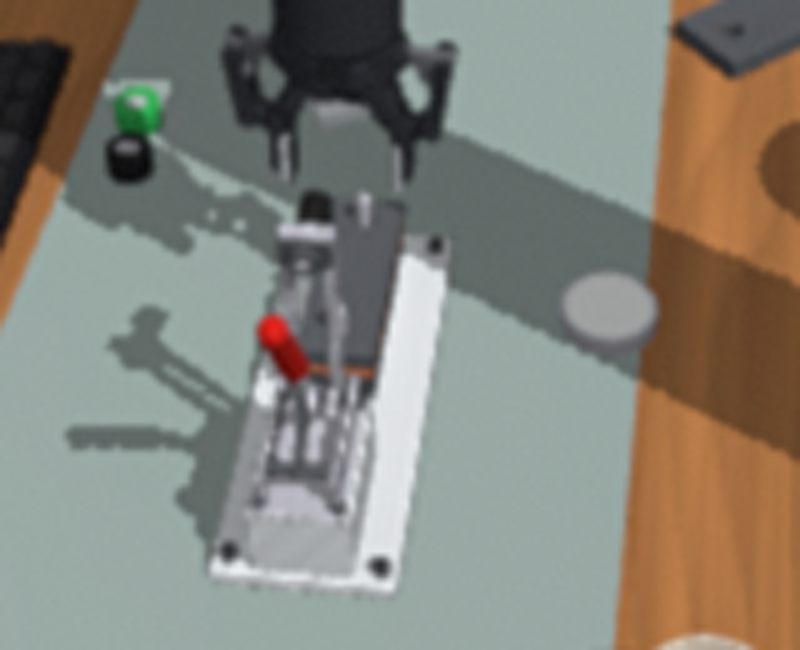

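```bash
python3 - <<'E'
from h import *
c=ld('top0')
for (x,y,z) in [(50,247,.245),(50,247,.24),(98,258,.204),(145,270,.165)]: print(ray(c,140+x/5,120+y/5,z))
c=ld('side0') # s0a crop 150,140 x4
for (x,y,z) in [(298,424,.245),(318,458,.17)]: print('side',ray(c,150+x/4,140+y/4,z))
go((.521,.256,.29))
E
```

```text
[0.51831996 0.28579494 0.245     ]
[0.51950284 0.2872918  0.24      ]
[0.52003974 0.26442908 0.204     ]
[0.52009033 0.24116872 0.165     ]
side [0.51736895 0.2879181  0.245     ]
side [0.51644786 0.24801447 0.17      ]
clock 30.15 tcp [0.5287 0.061  0.1307] tooly dir 91.46 tilt [ 6.1e-03 -3.0e-04 -1.0e+00] gap 0.0599 F [ 0.1 -0.5  0. ] q [-0.04  0.28 -0.25  1.03 -0.   -1.63]
shift cm [  0.17  19.51 -15.94]
```

Call:
apply_moves --moves '[[[0,0,-5],0,0.5],[[0,0,-10],0,0.2],[[0.1,0.5,-15],0,0],[[0.1,3,-16],0,0],[[0.2,7,-16],0,0],[[0.2,11,-16],0,0],[[0.2,15,-16],0,0],[[0.2,18,-16],0,0],[[0.2,19.5,-16],0,0],[[0.2,19.5,-16],0,0]]' --squeeze 40

```text
clock: 31.4
tcp_pos: [0.5192, 0.2563, 0.2869]
orientation: [-0.0, -0.013, 1.0, -0.0]
wrist_force: [-0.6, -1.0, -0.5]
finger_gap: -0.0001
```

```bash
python3 - <<'E'
from h import *
go((.520,.256,.24)); grab('wrist','w17'); grab('side','s17'); crop('s17',150,120,330,310,4,'s17a')
E
```

```text
clock 31.4 tcp [0.5192 0.2563 0.2869] tooly dir 91.53 tilt [-1.e-03 -7.e-04 -1.e+00] gap -0.0001 F [-0.6 -1.  -0.5] q [ 0.32  0.32  0.18  1.44 -0.   -1.28]
shift cm [-0.08 -0.03  4.69]
```

View pics/w17.png

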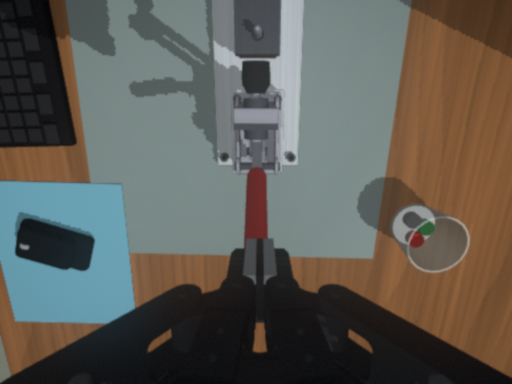

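View pics/s17a.png

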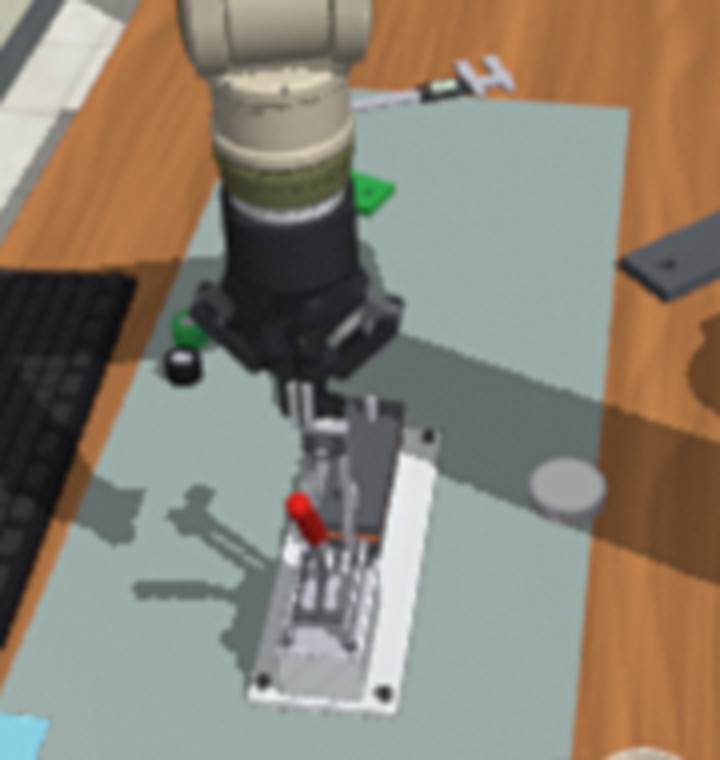

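Call:
apply_moves --moves '[[[0,0,1],0,0],[[0,0,2],0,0],[[0,0,3],0,0],[[0,0,4],0,0],[[0,0,5],0,0],[[0,0,5.5],0,0],[[0,0,6],0,0],[[0,0,6.5],0,0],[[0,0,7],0,0],[[0,0,7.5],0,0]]'

```text
clock: 32.75
tcp_pos: [0.5201, 0.2558, 0.2131]
orientation: [0.001, -0.013, 1.0, -0.0]
wrist_force: [0.7, -2.4, 4.7]
finger_gap: 0.0001
```

```bash
python3 - <<'E'
from h import *
go(); grab('wrist','w18'); grab('side','s18'); crop('s18',150,120,330,310,4,'s18a')
E
```

```text
clock 32.75 tcp [0.5201 0.2558 0.2131] tooly dir 91.44 tilt [ 1.9e-03 -1.0e-04 -1.0e+00] gap 0.0001 F [ 0.7 -2.4  4.7] q [ 0.32  0.33  0.02  1.26 -0.   -1.28]
```

View pics/s18a.png

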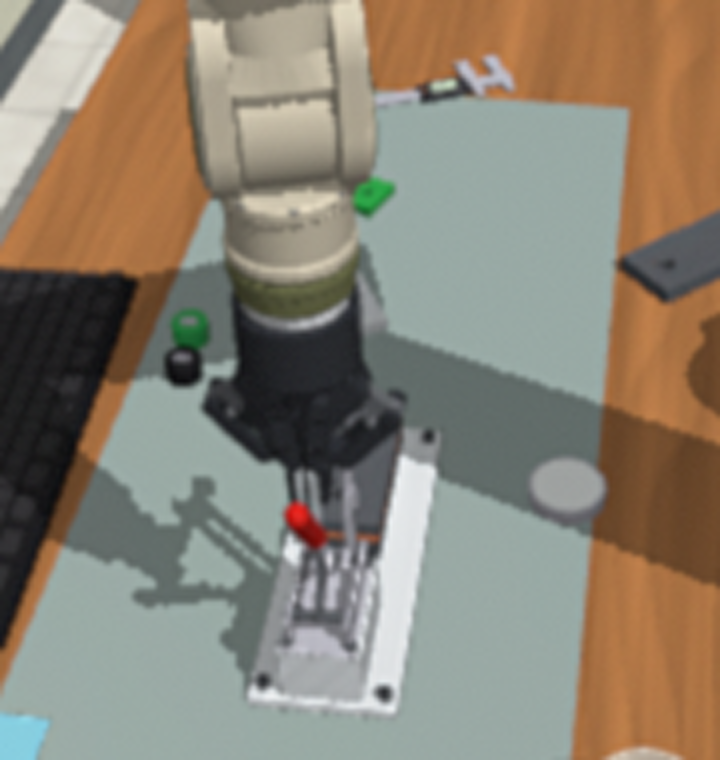

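View pics/w18.png

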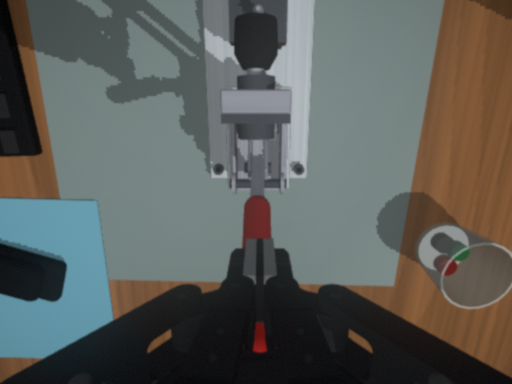

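Call:
apply_moves --moves '[[[0,0,0.5],0,0],[[0,0,1],0,0],[[0,0,1.5],0,0],[[0,0,2],0,0],[[0,0,2.5],0,0],[[0,0,3],0,0],[[0,0,3.5],0,0],[[0,0,4],0,0],[[0,0,4.5],0,0],[[0,0,5],0,0]]'

```text
clock: 34.1
tcp_pos: [0.5198, 0.2565, 0.1626]
orientation: [0.0, -0.013, 1.0, 0.001]
wrist_force: [-0.2, 1.3, 4.2]
finger_gap: -0.0001
```

```bash
python3 - <<'E'
from h import *
go(); grab('wrist','w19'); grab('side','s19'); crop('s19',150,120,330,310,4,'s19a')
E
```

```text
clock 34.1 tcp [0.5198 0.2565 0.1626] tooly dir 91.48 tilt [ 8.0e-04  1.1e-03 -1.0e+00] gap -0.0001 F [-0.2  1.3  4.2] q [ 0.32  0.35 -0.07  1.15  0.   -1.28]
```

View pics/s19a.png

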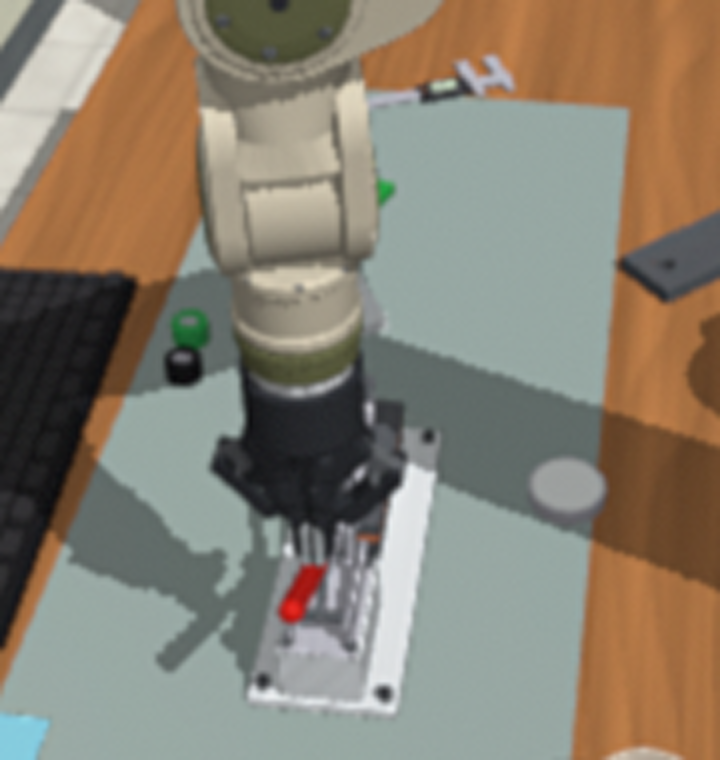

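View pics/w19.png

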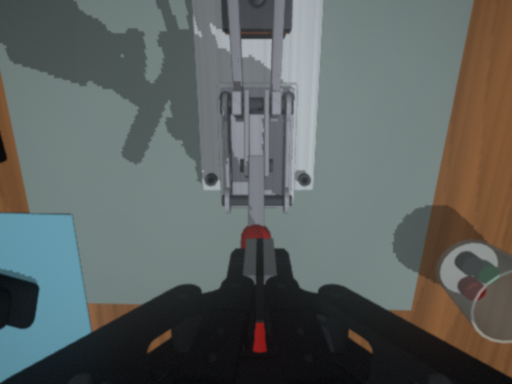

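Call:
apply_moves --moves '[[[0,0.3,0.4],0,0],[[0,0.6,0.8],0,0],[[0,0.9,1.2],0,0],[[0,1.2,1.6],0,0],[[0,1.5,2],0,0],[[0,1.8,2.4],0,0],[[0,2,2.8],0,0],[[0,2,3.2],0,0],[[0,2,3.6],0,0],[[0,2,4],0,0]]'

```text
clock: 35.45
tcp_pos: [0.5193, 0.2762, 0.1226]
orientation: [0.0, -0.013, 1.0, 0.0]
wrist_force: [-1.0, 1.4, 2.0]
finger_gap: -0.0001
```

```bash
python3 - <<'E'
from h import *
go(); grab('wrist','w20'); grab('side','s20'); crop('s20',150,120,330,310,4,'s20a')
E
```

```text
clock 35.45 tcp [0.5193 0.2762 0.1226] tooly dir 91.46 tilt [ 7.e-04  6.e-04 -1.e+00] gap -0.0001 F [-1.   1.4  2. ] q [ 0.35  0.39 -0.12  1.06  0.   -1.24]
```

View pics/s20a.png

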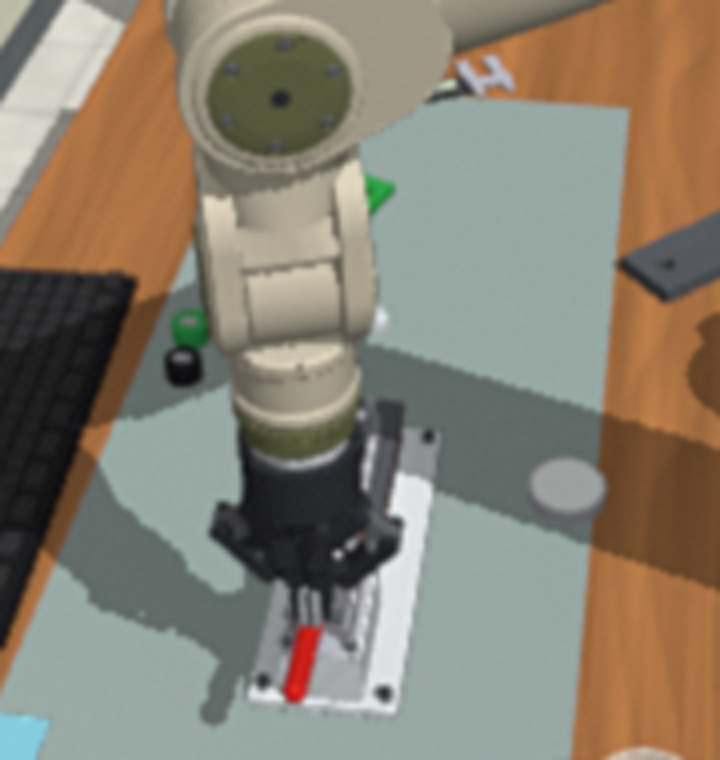

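View pics/w20.png

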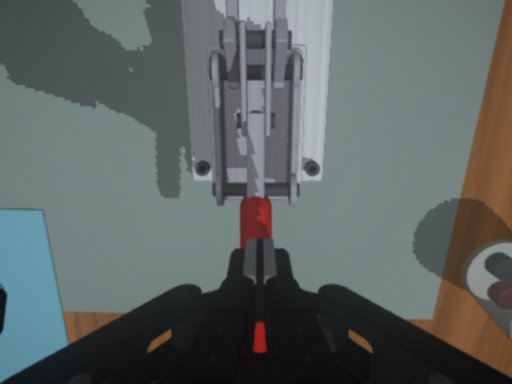

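Continue down gently until the stop.

Call:
apply_moves --moves '[[[0,0.2,0.2],0,0],[[0,0.4,0.4],0,0],[[0,0.6,0.6],0,0],[[0,0.8,0.8],0,0],[[0,0.8,0.95],0,0],[[0,0.8,1.05],0,0],[[0,0.8,1.1],0,0],[[0,0.8,1.1],0,0],[[0,0.8,1.1],0,0],[[0,0.8,1.1],0,0]]'

```text
clock: 36.8
tcp_pos: [0.5189, 0.2844, 0.1126]
orientation: [0.0, -0.013, 1.0, 0.001]
wrist_force: [-2.5, 0.3, 7.6]
finger_gap: 0.0001
```

```bash
python3 - <<'E'
from h import *
go(); grab('wrist','w21'); grab('side','s21'); crop('s21',150,120,330,310,4,'s21a')
E
```

```text
clock 36.8 tcp [0.5189 0.2844 0.1126] tooly dir 91.48 tilt [ 9.0e-04  1.1e-03 -1.0e+00] gap 0.0001 F [-2.5  0.3  7.6] q [ 0.37  0.4  -0.12  1.05  0.   -1.23]
```

View pics/w21.png

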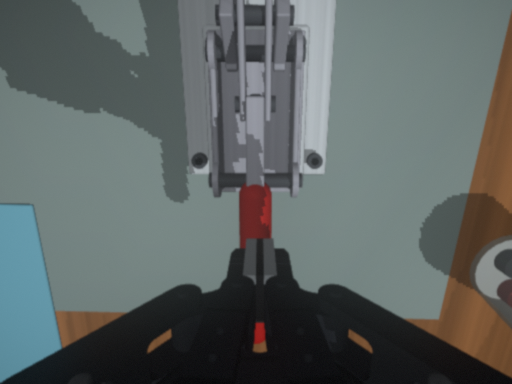

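Call:
apply_moves --moves '[[[0,0,0.05],0,0],[[0,0,0.1],0,0],[[0,0,0.15],0,0],[[0,0,0.2],0,0],[[0,0,0.25],0,0],[[0,0,0.3],0,0],[[0,0,0.3],0,0],[[0,0,0.3],0,0],[[0,0,0.3],0,0],[[0,0,0.3],0,0]]'

```text
clock: 38.15
tcp_pos: [0.5189, 0.2848, 0.1103]
orientation: [0.001, -0.013, 1.0, 0.001]
wrist_force: [-3.7, 1.5, 8.9]
finger_gap: -0.0001
```

```bash
python3 - <<'E'
from h import *
go()
E
```

```text
clock 38.15 tcp [0.5189 0.2848 0.1103] tooly dir 91.49 tilt [ 0.0014  0.002  -1.    ] gap -0.0001 F [-3.7  1.5  8.9] q [ 0.37  0.4  -0.13  1.04  0.   -1.23]
```

Call:
apply_moves --moves '[[[0,0,0.05],0,0],[[0,0,0.1],0,0],[[0,0,0.15],0,0],[[0,0,0.2],0,0],[[0,0,0.25],0,0],[[0,0,0.3],0,0],[[0,0,0.35],0,0],[[0,0,0.4],0,0],[[0,0,0.4],0,0],[[0,0,0.4],0,0]]'

```text
clock: 39.4
tcp_pos: [0.519, 0.2854, 0.1067]
orientation: [0.001, -0.013, 1.0, 0.002]
wrist_force: [-3.9, 2.9, 11.0]
finger_gap: 0.0003
```

```bash
python3 - <<'E'
from h import *
go(); grab('side','s22'); crop('s22',150,120,330,310,4,'s22a')
E
```

```text
clock 39.4 tcp [0.519  0.2854 0.1067] tooly dir 91.51 tilt [ 0.0018  0.0031 -1.    ] gap 0.0003 F [-3.9  2.9 11. ] q [ 0.37  0.41 -0.13  1.03  0.   -1.23]
```

View pics/s22a.png

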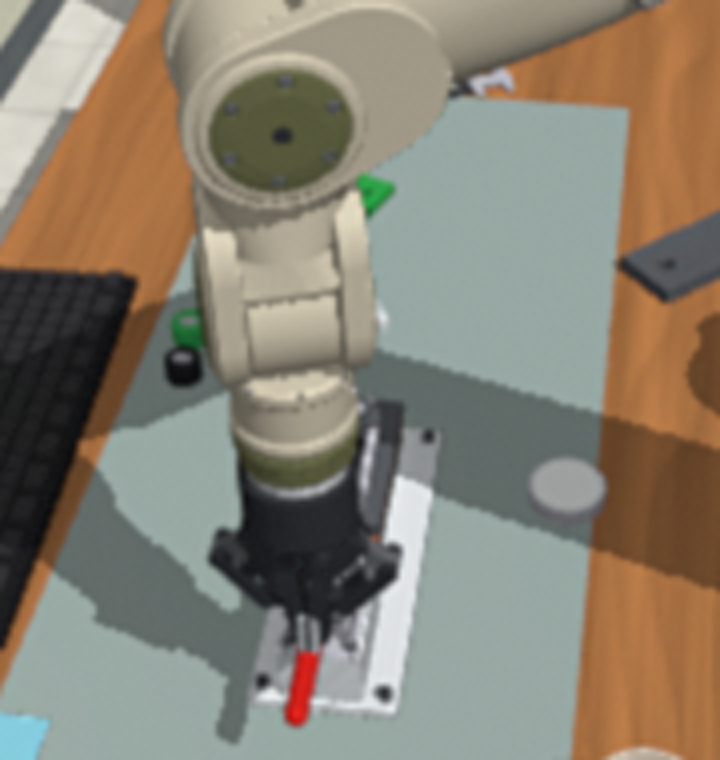

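Call:
apply_moves --moves '[[[0,0,0.05],0,0],[[0,0,0.1],0,0],[[0,0,0.15],0,0],[[0,0,0.2],0,0],[[0,0,0.25],0,0],[[0,0,0.3],0,0],[[0,0,0.35],0,0],[[0,0,0.4],0,0],[[0,0,0.4],0,0],[[0,0,0.4],0,0]]'

```text
clock: 40.7
tcp_pos: [0.519, 0.2859, 0.103]
orientation: [0.001, -0.013, 1.0, 0.002]
wrist_force: [-4.9, 4.4, 12.4]
finger_gap: 0.0002
```

```bash
python3 - <<'E'
from h import *
go(); grab('wrist','w23')
E
```

```text
clock 40.7 tcp [0.519  0.2859 0.103 ] tooly dir 91.53 tilt [ 0.0021  0.0042 -1.    ] gap 0.0002 F [-4.9  4.4 12.4] q [ 0.37  0.41 -0.14  1.02  0.   -1.23]
```

View pics/w23.png

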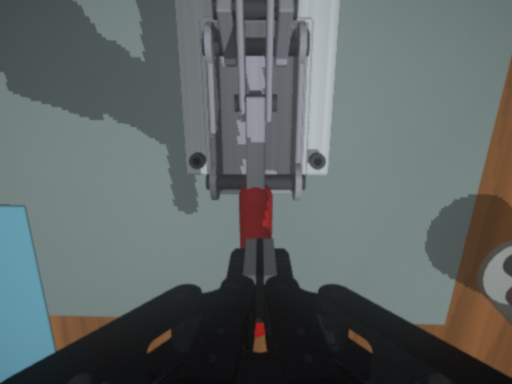

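Call:
apply_moves --moves '[[[0,0,-0.5],0,0],[[0,0,-1.5],0,0],[[0,0,-3],0,0],[[0,0,-5],0,0],[[0,0,-7.5],0,0],[[0,0,-10],0,0],[[0,0,-12.5],0,0],[[0,3,-14],0,0],[[0,6,-15],0,0],[[0,8,-15],0,0]]'

```text
clock: 42.0
tcp_pos: [0.5172, 0.3651, 0.2515]
orientation: [0.001, -0.013, 1.0, 0.0]
wrist_force: [-0.7, -0.1, 0.6]
finger_gap: 0.0
```

```bash
python3 - <<'E'
from h import *
go(); grab('wrist','w24'); grab('side','s24'); crop('s24',150,160,330,310,4,'s24a')
E
```

```text
clock 42.0 tcp [0.5172 0.3651 0.2515] tooly dir 91.48 tilt [ 1.7e-03  7.0e-04 -1.0e+00] gap 0.0 F [-0.7 -0.1  0.6] q [ 0.49  0.43  0.26  1.4  -0.   -1.11]
```

View pics/w24.png

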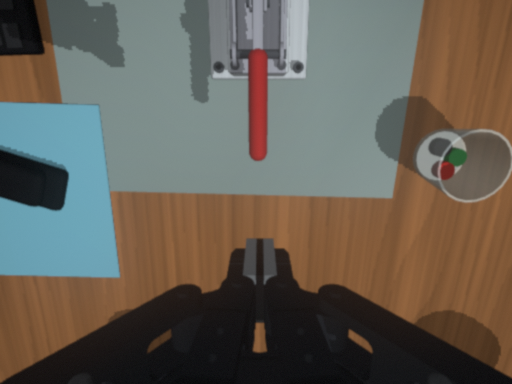

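View pics/s24a.png

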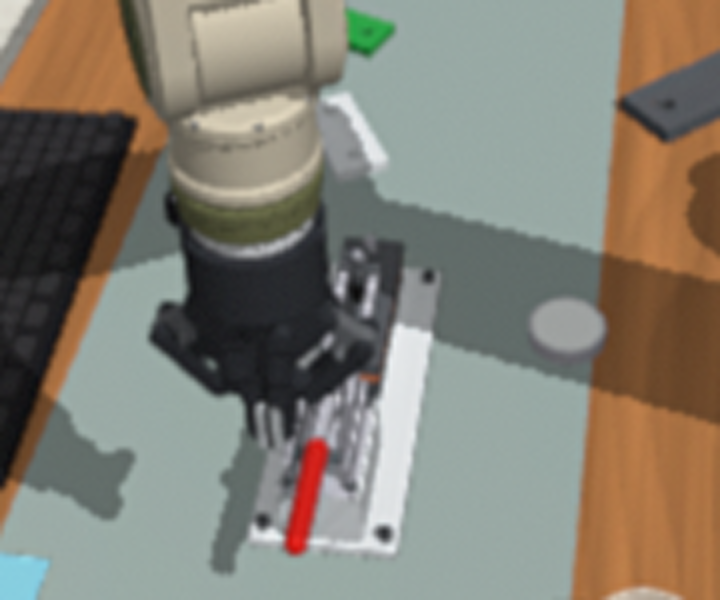

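```bash
python3 - <<'E'
from h import *
a=ld('w24');b=ld('s24')
def tri(c1,p1,c2,p2):
    A=[];B=[]
    for c,p in((c1,p1),(c2,p2)):
        d=c['T'][:3,:3]@np.array([(p[0]-c['cx'])/c['f'],(p[1]-c['cy'])/c['f'],1]);d/=np.linalg.norm(d);P=np.eye(3)-np.outer(d,d);A.append(P);B.append(P@c['T'][:3,3])
    x=np.linalg.lstsq(np.vstack(A),np.hstack(B),rcond=None)[0]; return x,[np.linalg.norm(A[i]@x-B[i]) for i in (0,1)]
e=tri(a,(258,155),b,(150+296/4,160+544/4)); i=tri(a,(258,52),b,(150+317/4,160+446/4)); print(e,i)
ex,ix=e[0],i[0]
al=lambda p:((p[:2]-[.525,.0614])@np.array([-np.sin(np.radians(1.3)),np.cos(np.radians(1.3))]))
print('end along',al(ex),ex[2],'inner',al(ix),ix[2],'len',np.linalg.norm(ex-ix),'mid',al((ex+ix)/2),(ex+ix)[2]/2)
crop('w24',200,0,320,170,4,'w24a'); crop('s24',205,210,270,310,6,'s24b')
E
```

```text
(array([0.51769086, 0.3381579 , 0.10972623]), [np.float64(0.0015106483179038136), np.float64(0.001510648317904667)]) (array([0.52081644, 0.25004394, 0.10155112]), [np.float64(0.000631001928465602), np.float64(0.0006310019284645999)])
end along 0.27685248674260793 0.10972623233438536 inner 0.18869029765794082 0.10155111917283483 len 0.0885475650019923 mid 0.23277139220027437 0.10563867575361009
```

View pics/s24b.png

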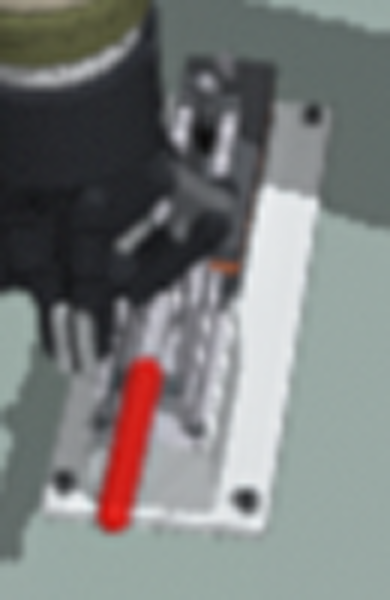

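View pics/w24a.png

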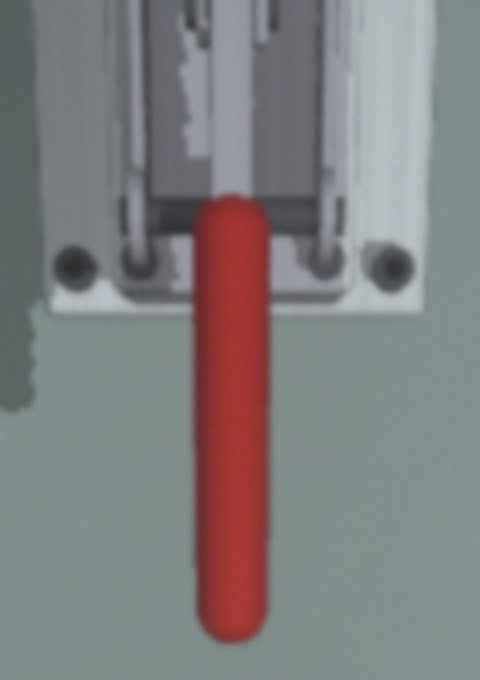

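```bash
python3 - <<'E'
from h import *
c=ld('w23'); inner=np.array([0.5208,0.2500,0.1016])
for dz in (0,-.004,-.008): print(proj(c,inner+[0,0,dz]))
for n in('w19','w20','w21','w23'): print(n,proj(ld(n),inner))
s=ld('s24'); ix=np.array([.5208,.25,.1016]); 
# arm level check: foot expected at bed centre z~.06..; project arm axis at z .09
for al,z in [(0,.06),(0,.09),(.05,.09),(.1,.09)]: print(al,z,(proj(s,[.525-.0227*al,.0614+al,z])-[205,210])*6)
E
```

```text
[257.63552207 185.61523889]
[257.68684103 183.44579732]
[257.73566843 181.38168295]
w19 [257.98501384 203.63051801]
w20 [257.69581753 193.045763  ]
w21 [257.25111307 183.45157108]
w23 [257.63552207 185.61523889]
0 0.06 [209.38867    143.89955682]
0 0.09 [207.54074725 103.45983166]
0.05 0.09 [192.53698465 171.71250847]
0.1 0.09 [176.56980108 244.34782323]
```

```bash
python3 - <<'E'
from h import *
go((.5193,.298,.13))
E
```

```text
clock 42.1 tcp [0.5164 0.3655 0.2498] tooly dir 91.58 tilt [-5.e-04 -1.e-04 -1.e+00] gap 0.0001 F [ 0.3  0.3 -1. ] q [ 0.49  0.43  0.26  1.4   0.   -1.11]
shift cm [-0.11 -6.76 11.98]
```

Call:
apply_moves --moves '[[[0,-2,1],0,0],[[0,-4.5,3],0,0],[[-0.1,-6.5,6],0,0],[[-0.1,-6.7,9],0,0],[[-0.1,-6.7,11],0,0],[[-0.1,-6.7,12],0,0],[[-0.1,-6.7,12.6],0,0],[[-0.1,-6.7,13],0,0],[[-0.1,-6.7,13.3],0,0],[[-0.1,-6.7,13.5],0,0]]'

```text
clock: 43.35
tcp_pos: [0.5197, 0.2972, 0.1159]
orientation: [0.0, -0.013, 1.0, 0.0]
wrist_force: [0.6, -0.1, -0.7]
finger_gap: 0.0001
```

```bash
python3 - <<'E'
from h import *
go()
E
```

```text
clock 43.35 tcp [0.5197 0.2972 0.1159] tooly dir 91.47 tilt [ 8.e-04  2.e-04 -1.e+00] gap 0.0001 F [ 0.6 -0.1 -0.7] q [ 0.39  0.41 -0.1   1.06 -0.   -1.21]
```

Call:
apply_moves --moves '[[[0,0,0.1],0,0],[[0,0,0.2],0,0],[[0,0,0.3],0,0],[[0,0,0.4],0,0],[[0,0,0.5],0,0],[[0,0,0.6],0,0],[[0,0,0.7],0,0],[[0,0,0.8],0,0],[[0,0,0.8],0,0],[[0,0,0.8],0,0]]'

```text
clock: 44.6
tcp_pos: [0.5197, 0.2979, 0.1092]
orientation: [0.001, -0.013, 1.0, 0.001]
wrist_force: [-3.2, 1.3, 9.7]
finger_gap: 0.0002
```

```bash
python3 - <<'E'
from h import *
go()
E
```

```text
clock 44.6 tcp [0.5197 0.2979 0.1092] tooly dir 91.49 tilt [ 0.0016  0.002  -1.    ] gap 0.0002 F [-3.2  1.3  9.7] q [ 0.39  0.42 -0.11  1.04  0.   -1.21]
```

Call:
apply_moves --moves '[[[0,0,0.1],0,0],[[0,0,0.2],0,0],[[0,0,0.3],0,0],[[0,0,0.4],0,0],[[0,0,0.5],0,0],[[0,0,0.6],0,0],[[0,0,0.7],0,0],[[0,0,0.8],0,0],[[0,0,0.8],0,0],[[0,0,0.8],0,0]]'

```text
clock: 45.85
tcp_pos: [0.5198, 0.2988, 0.1017]
orientation: [0.001, -0.013, 1.0, 0.002]
wrist_force: [-3.6, 3.8, 11.3]
finger_gap: 0.0001
```

```bash
python3 - <<'E'
from h import *
go(); grab('wrist','w25')
crop('w25',190,120,330,300,4,'w25a')
E
```

```text
clock 45.85 tcp [0.5198 0.2988 0.1017] tooly dir 91.53 tilt [ 0.0021  0.0039 -1.    ] gap 0.0001 F [-3.6  3.8 11.3] q [ 0.39  0.42 -0.12  1.03  0.   -1.21]
```

View pics/w25a.png

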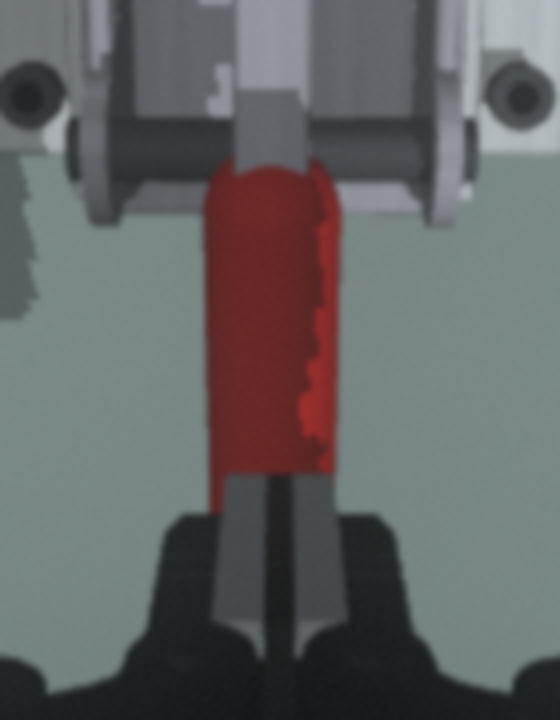

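```bash
python3 - <<'E'
from h import *
c=ld('w25'); inner=np.array([0.5208,0.2500,0.1016])
for dz in (0,-.004,-.008): print((proj(c,inner+[0,0,dz])-[190,120])*4)
# tip of fingers
h=np.load('he.npy')
for z in (0,-.005,-.01): 
  p=np.linalg.inv(h)@np.array([0,-.011,z,1]); print(z,(p[:2]/p[2]*c['f']+[c['cx'],c['cy']]-[190,120])*4)
# red width at finger row: 207..337 crop =32.5px => depth
w=(337-207)/4; print('depth for 17mm',c['f']*.017/w)
p=np.linalg.inv(c['T'])@np.array([.5195,.28,.1145,1]);print('depth at top',p)
crop('w24',200,0,320,170,4,'w24a')
grab('side','s25'); crop('s25',205,210,270,310,6,'s25b')
E
```

```text
[280.01672354 158.85273025]
[279.98493945 152.5546465 ]
[279.95475024 146.57259105]
0 [276.88862744 456.70293134]
-0.005 [276.90461637 473.68627972]
-0.01 [276.92165014 491.77944893]
depth for 17mm 0.1620430973987201
depth at top [7.55003938e-04 1.57222979e-02 1.41166299e-01 1.00000000e+00]
```

View pics/s25b.png

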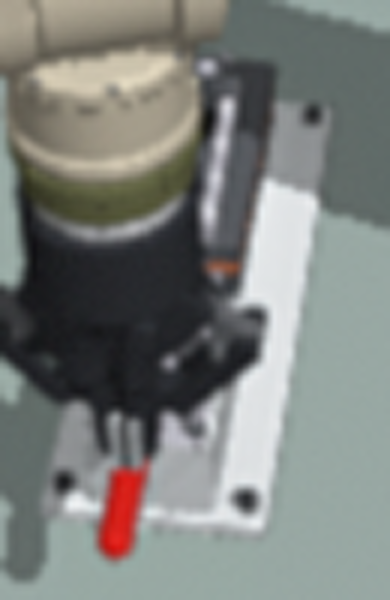

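Call:
apply_moves --moves '[[[0,0,0.1],0,0],[[0,0,0.15],0,0],[[0,0,0.2],0,0],[[0,0,0.25],0,0],[[0,0,0.3],0,0],[[0,0,0.35],0,0],[[0,0,0.4],0,0],[[0,0,0.45],0,0],[[0,0,0.5],0,0],[[0,0,0.5],0,0]]'

```text
clock: 47.2
tcp_pos: [0.5198, 0.2993, 0.0965]
orientation: [0.001, -0.013, 1.0, 0.002]
wrist_force: [-2.6, 6.4, 10.4]
finger_gap: 0.0003
```

```bash
python3 - <<'E'
from h import *
go()
E
```

```text
clock 47.2 tcp [0.5198 0.2993 0.0965] tooly dir 91.54 tilt [ 0.0019  0.0047 -1.    ] gap 0.0003 F [-2.6  6.4 10.4] q [ 0.39  0.43 -0.13  1.01  0.   -1.21]
```

Call:
apply_moves --moves '[[[0,0,0.1],0,0],[[0,0,0.15],0,0],[[0,0,0.2],0,0],[[0,0,0.25],0,0],[[0,0,0.3],0,0],[[0,0,0.35],0,0],[[0,0,0.4],0,0],[[0,0,0.45],0,0],[[0,0,0.5],0,0],[[0,0,0.5],0,0]]'

```text
clock: 48.45
tcp_pos: [0.5198, 0.2995, 0.0911]
orientation: [0.001, -0.014, 1.0, 0.003]
wrist_force: [-3.3, 7.3, 7.5]
finger_gap: 0.0001
```

```bash
python3 - <<'E'
from h import *
go(); grab('wrist','w26'); grab('side','s26'); crop('s26',205,210,270,310,6,'s26b'); crop('w26',190,120,330,300,4,'w26a')
E
```

```text
clock 48.45 tcp [0.5198 0.2995 0.0911] tooly dir 91.55 tilt [ 0.0016  0.0052 -1.    ] gap 0.0001 F [-3.3  7.3  7.5] q [ 0.39  0.43 -0.13  1.    0.   -1.21]
```

View pics/s26b.png

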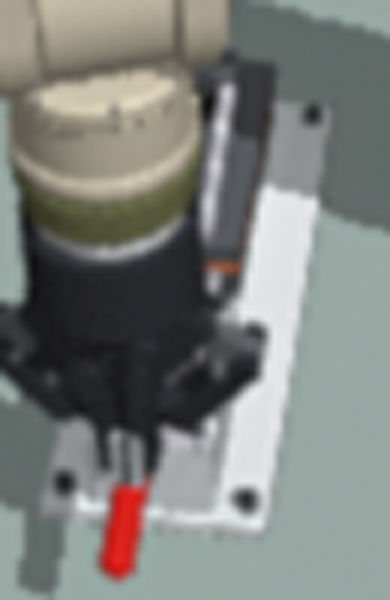

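View pics/w26a.png

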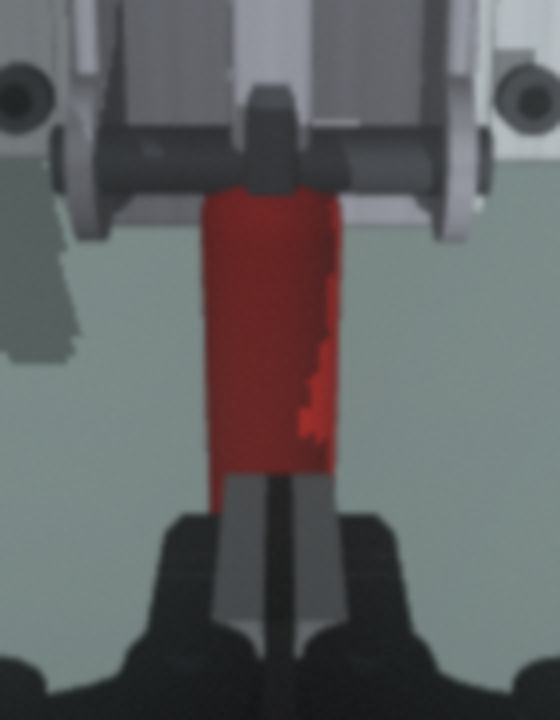

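```bash
python3 - <<'E'
from h import *
from scipy.optimize import fsolve
def pr(c,u,v):
    d=c['T'][:3,:3]@np.array([(u-c['cx'])/c['f'],(v-c['cy'])/c['f'],1]); return c['T'][:3,3],d
def show(wn,sn,wp,sp,L):
    o1,d1=pr(ld(wn),*wp);o2,d2=pr(ld(sn),*sp)
    # param by z
    I=lambda z:o1+d1*(z-o1[2])/d1[2]; E=lambda z:o2+d2*(z-o2[2])/d2[2]
    for zi in np.arange(.085,.125,.005):
        i=I(zi); zs=np.linspace(.05,.16,1101); r=[abs(np.linalg.norm((E(z)-i)[1:])-L) for z in zs]; e=E(zs[int(np.argmin(r))]); m=(i+e)/2
        t=(0.2885-i[1])/(e[1]-i[1]); 
        print(wn,'zi',zi.round(3),'yi',i[1].round(3),'e',e[1:].round(3),'mid along',(m[1]-.0614).round(3),m[2].round(4),'res',min(r).round(4),'slope',np.degrees(np.arctan2(e[2]-i[2],e[1]-i[1])).round(1),'z at finger',(i[2]+t*(e[2]-i[2])).round(4))
show('w26','s26',(258,120+190/4),(205+117/6,210+575/6),.092)
show('w25','s25',(258,120+160/4),(205+117/6,210+553/6),.092)
E
```

```text
w26 zi 0.085 yi 0.256 e [0.348 0.081] mid along 0.24 0.083 res 0.0 slope -2.5 z at finger 0.0836
w26 zi 0.09 yi 0.255 e [0.346 0.078] mid along 0.239 0.0842 res 0.0 slope -7.2 z at finger 0.0857
w26 zi 0.095 yi 0.254 e [0.343 0.074] mid along 0.237 0.0847 res 0.0 slope -12.9 z at finger 0.087
w26 zi 0.1 yi 0.252 e [0.339 0.067] mid along 0.234 0.0837 res 0.0 slope -20.8 z at finger 0.0864
w26 zi 0.105 yi 0.251 e [0.329 0.053] mid along 0.229 0.0789 res 0.0013 slope -34.0 z at finger 0.0799
w26 zi 0.11 yi 0.25 e [0.331 0.056] mid along 0.229 0.0829 res 0.005 slope -34.0 z at finger 0.0843
w26 zi 0.115 yi 0.249 e [0.333 0.059] mid along 0.23 0.0869 res 0.0087 slope -34.0 z at finger 0.0885
w26 zi 0.12 yi 0.248 e [0.335 0.062] mid along 0.23 0.0908 res 0.0124 slope -34.0 z at finger 0.0927
w25 zi 0.085 yi 0.253 e [0.345 0.093] mid along 0.238 0.0892 res 0.0 slope 5.2 z at finger 0.0882
w25 zi 0.09 yi 0.252 e [0.344 0.092] mid along 0.237 0.0912 res 0.0 slope 1.5 z at finger 0.0909
w25 zi 0.095 yi 0.251 e [0.343 0.091] mid along 0.236 0.093 res 0.0 slope -2.6 z at finger 0.0933
w25 zi 0.1 yi 0.25 e [0.342 0.089] mid along 0.235 0.0943 res 0.0 slope -7.1 z at finger 0.0953
w25 zi 0.105 yi 0.25 e [0.339 0.085] mid along 0.233 0.0951 res 0.0 slope -12.5 z at finger 0.0964
w25 zi 0.11 yi 0.249 e [0.335 0.079] mid along 0.23 0.0945 res 0.0 slope -19.7 z at finger 0.0957
w25 zi 0.115 yi 0.248 e [0.324 0.063] mid along 0.224 0.0888 res 0.0006 slope -34.5 z at finger 0.0869
w25 zi 0.12 yi 0.247 e [0.326 0.066] mid along 0.225 0.0928 res 0.0042 slope -34.5 z at finger 0.0912
```

Call:
apply_moves --moves '[[[0,0,-0.4],0,0],[[0,0,-0.8],0,0],[[0,0,-1.2],0,0],[[0,0,-1.6],0,0],[[0,0,-2.2],0,0],[[0,0,-4],0,0],[[0,0,-7],0,0],[[0,0,-10],0,0],[[0,3,-13],0,0],[[0,6,-16],0,0]]'

```text
clock: 49.8
tcp_pos: [0.5181, 0.3572, 0.2505]
orientation: [0.0, -0.012, 1.0, -0.0]
wrist_force: [0.6, 1.1, 0.3]
finger_gap: 0.0
```

```bash
python3 - <<'E'
from h import *
go(); grab('wrist','w27'); grab('side','s27'); crop('s27',205,210,270,310,6,'s27b')
E
```

```text
clock 49.8 tcp [0.5181 0.3572 0.2505] tooly dir 91.39 tilt [ 3.e-04 -2.e-04 -1.e+00] gap 0.0 F [0.6 1.1 0.3] q [ 0.48  0.42  0.25  1.4  -0.   -1.12]
```

View pics/w27.png

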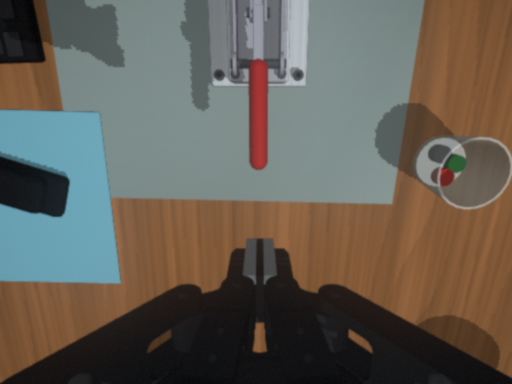

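View pics/s27b.png

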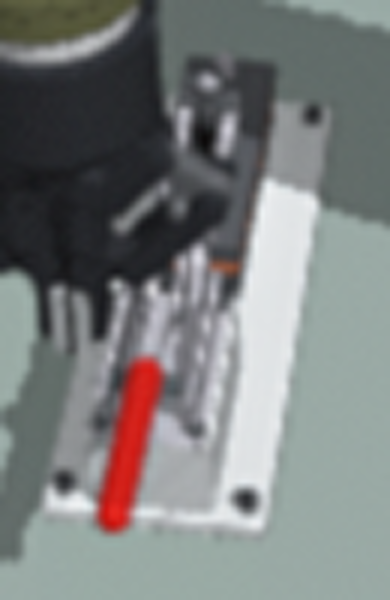

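Call:
apply_moves --moves '[[[0,0,-3],0,0],[[0,-2,-5],0,0],[[0,-5,-6],0,0],[[0,-8,-6],0,0],[[0,-11,-6],0,0],[[0,-14,-6],0,0],[[0,-17,-6],0,0],[[0,-20,-6],0,0],[[0,-22,-6],0,0],[[0,-22,-6],0,0]]'

```text
clock: 51.15
tcp_pos: [0.5234, 0.1357, 0.3091]
orientation: [-0.0, -0.012, 1.0, -0.0]
wrist_force: [-0.5, 0.3, 0.9]
finger_gap: -0.0001
```

```bash
python3 - <<'E'
from h import *
go(); grab('wrist','w28'); grab('side','s28'); crop('s28',180,190,280,310,6,'s28b'); grab('top','top28'); crop('top28',140,120,410,270,3,'t28')
E
```

```text
clock 51.15 tcp [0.5234 0.1357 0.3091] tooly dir 91.32 tilt [-7.e-04 -2.e-04 -1.e+00] gap -0.0001 F [-0.5  0.3  0.9] q [ 0.11  0.24  0.13  1.47 -0.   -1.49]
```

View pics/w28.png

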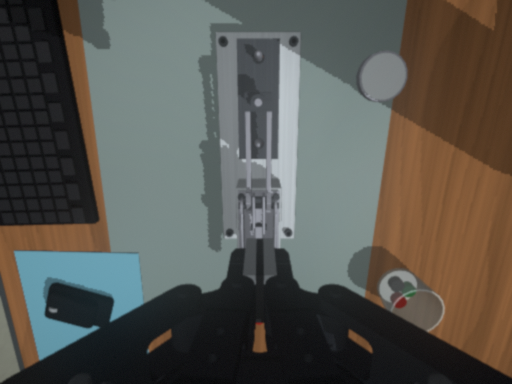

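View pics/s28b.png

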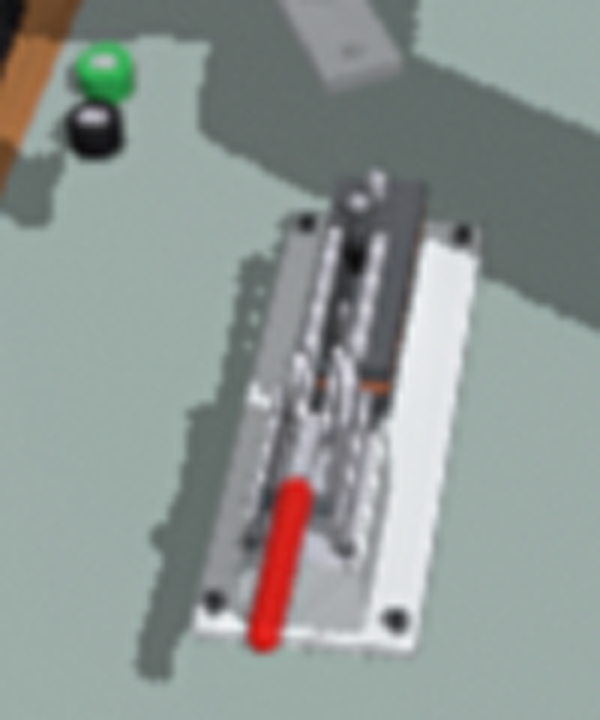

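View pics/t28.png

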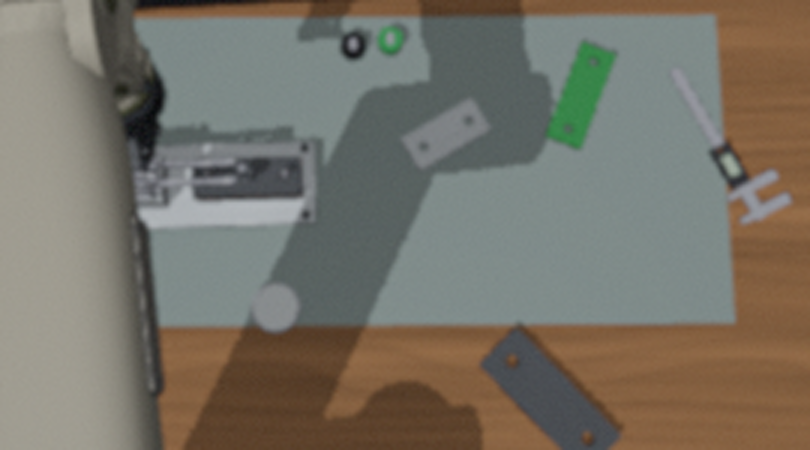

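```bash
python3 -c "
from h import *
go(); env.hand_in()"
```

```text
clock 51.3 tcp [0.5235 0.1374 0.3093] tooly dir 91.48 tilt [-3.e-04  2.e-04 -1.e+00] gap 0.0002 F [0.1 0.1 0.4] q [ 0.11  0.24  0.13  1.47  0.   -1.49]
the job is handed in; nothing more can be done
```

I threaded the copper coupon onto both pins and lowered it flat onto the bed. I then put the 100 mm-pitch dark cover plate flat on top, closed the toggle clamp and let go, and handed in at 51.3 s. The dark plate I took was the smaller of two; the larger one measured about 135 mm between holes.

**Last checks:** The side and wrist pictures show the clamp arm level and the foot over the cover's middle. Both plates sit flat on the pins, and the gripper was about 0.2 m above with near-zero wrist force. The short aluminium plate, mounts, hardness block, green plate, larger dark plate and caliper look unmoved. The tub looks unmoved too, though I did not measure it.

**Disagreement:** While I pressed the handle it never met a hard stop. It went about 20 mm below the stated closed position at no more than about 13 N. Both times I released it, it came back to the same place. After the first release its middle measured 233 mm along and 106 mm up, against the given 234 and 106, so I took it as fully closed.

The foot's 5 N holding force was not measured directly.

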